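# Unpack the pile from the prep room beside the microscope

## Robot

A 6-joint arm with a two-finger parallel gripper is mounted at the origin on the work surface. World frame = base frame: x ahead of the robot, y to its left, z up, the work surface at z = 0. Lengths are in m, angles in degrees, forces in N, time in s.
With the tool pointing down it reaches from about 0.3 to 0.75 m from the base axis. Payload 8.5 kg.
Tool frame: the origin (TCP) lies midway between the tips of the shut fingers; the grasp point (between the pads) lies 19 mm behind it; z points along the fingers, y is the line along which they close (so a half turn about z gives the same grasp; the last joint's range is limited). The gripper opens to 85 mm and grips with 20 to 120 N. Pads are 22 mm wide; open, the fingers measure 114 mm over their backs; the gripper's body (76 mm by 85 mm) begins 54 mm behind the grasp point. The pads swing forward as they close: fully open they stand 13 mm farther back than shut.
Start: joints at [-85.044, 21.807, 74.336, -0, 83.858, -12.336], TCP at [0.163, -0.525, 0.231] pointing down, gripper open.
Joint ranges: [-178.18, 178.18], [-50.72, 133.34], [12.68, 142.11], [-81.47, 261.47], [9.98, 163.14], [-165.26, 165.26]. Speed limits (degrees/s): [136.94, 136.94, 180, 180, 180, 180].

## Interface

Orientations are given as a 3x3 rotation matrix whose columns are the frame's x, y, z axes.
In Python, from rig import env, viewer, recognise, pinpoint gives the robot as it stands.
- The arm moves only by the tool move_arm, never from a script. Its argument "plan" is text: rows parted by semicolons, each of 7 numbers parted by spaces: the shift along the tool's x, y, z in m, then the turn, a rotation vector about the tool's x, y, z in rad, then the finger opening in m, from 0 to 0.0854. A call has 1 to 12 rows; each row shifts and turns the commanded pose from where the row before left it, along the tool's axes as they then stand; what a row does not reach is not made up. A row lasts 1/8 s, in which the tool goes at most 62.5 mm and 10.7 degrees, less where a joint would pass 70% of its speed; a pose out of reach is approached as far as the arm can. A call is refused whole if a number of a shift passes 0.0625 or a number of a turn 0.188, either way. A call with a gripper value outside its range is refused whole. The fingers move at their own pace and stop on an object; "grip_force" is the grip in N (left out, the last holds). Time passes only in rows, so rows that do not move let the fingers close. It gives the time, the measured TCP pose, the force, the opening and the grip force at its end, in the units of the state.
- env.observe(): the state, without advancing time (a new reading comes with each control period).
- viewer.get_image(name): name is "scene" or "top" or "wrist"; returns (picture, depth): 384x512x3 uint8, red, green, blue; 384x512 float32, m along the optical axis (not along the pixel's ray), 0 where there is no reading.
- viewer.calibration(name): a dict with "fx", "fy", "cx", "cy" (pixels), "R" (3x3) and "t" (3): a world point X has camera coordinates R X + t. Camera axes: x right, y down, z forward; pixel columns grow to the right and rows downward; lengths in m; the calibration is good to about 2 mm. A picture is of the moment at which its call begins: read the wrist's pose just before it. calibration takes no time and is no camera call; for the wrist camera it gives the pose at the moment of the call.
- env.close_job(): hands the job in; it is judged then, once.
Trained networks look in the newest picture that a camera, given by its name, has taken for a name from the list of things; names that differ only in an ending like _2 or _b are one class to them, and where a whole thing is asked for, a point or a joint stands for the part that bears it (a point fixed in the world has none). Each returns a list of dicts, best first, with "conf" (0 to 1); they miss things now and then, are a little off and sometimes report something else, mostly with a low value. They report only what shows in the picture. A call takes as long as a camera call. They do not tell look-alikes from the thing itself.
- recognise(camera, name): "extent" ([centre column, centre row, width, height] in pixels, round what is visible of it).
- pinpoint(camera, name): "pixel" ([column, row] in pixels: a listed point, or the origin of a listed thing).
The state is a dict: "time_s": time; "q": joint angles; "qvel": joint speeds; "joint_efforts": joint torques, N m; "position": TCP position; "tool_rot": TCP orientation; "ft_force": force on the tool from outside, world axes, zero at the start; "wrist_torque": the same for the moment, N m; "grip_width": finger opening in m; "gripper_force": force on a finger pad.
Only numpy, scipy, OpenCV 4.12 (cv2) and the standard library are available. Lean on these libraries where they do the work, as an engineer would, in place of code of your own. Each camera call takes 0.05 s, during which the arm holds its last target. There are 200 camera calls.

## Task

Take the pile apart one thing at a time, from the top down, and put each thing where it belongs: the violet stain bottle upright in the empty well of the cream rack, the culture dish inside the red ring on the warming plate, the grey counting-chamber case flat in the open bay of the counting tray beside the tally counter, and last the blue slide box flat in the green tray. Keep the dish level throughout, lower things into place rather than dropping them, and leave the red stain bottle in the rack and the conical flask standing where they are.

Things in the scene. Friction and masses are not known exactly. Their poses are not given: they have to be found in the camera images.
- stain: Violet stain bottle with a white paper band and a ribbed violet screw cap, at the top of the pile: upright cylinder 36 mm diameter (cap 33 mm), 50 mm tall, about 60 g. Origin at the centre of its underside, z up. It stands on the dish.
- dish: Closed culture dish (lid and base are one piece), amber agar with pale colonies and a pale lid rim: flat disc 56 mm diameter over the lid (the lowest 4 mm is 53 mm wide), 15 mm high, about 45 g. Origin at the centre of its underside, z up. It lies on the case.
- case: Grey counting-chamber case, a flat rectangular box 84 mm long (its x), 42 mm wide (its y), 18 mm high, about 90 g. Origin at the centre of its underside, z up. It lies crosswise on the slide box (their long sides roughly at right angles), its ends standing out some 16 mm beyond the slide box's long sides.
- slide_box: Blue closed slide box, bottom of the pile, with a small white label in the middle of its lid: 88 mm long (its x), 52 mm wide (its y), 34 mm high, about 140 g. Origin at the centre of its underside, z up. It stands on the bench (z = 0).
- rack_well (a point): Centre of the floor of the empty well (46 mm wide, 14 mm deep, floor 10 mm above the bench) of the fixed cream rack, a block 66 (x) by 124 (y) by 24 mm high with two wells in a row along y. z up, axes as the rack's: the other well, with the red bottle, is 58 mm towards -y; fingers closing along the point's x keep clear of it.
- warmer_ring (a point): Centre of the red ring (77 mm inside, 82 mm outside diameter, painted flat) on the flat aluminium top of the fixed white warming plate, 30 mm above the bench, z up. The unit is 130 (x) by 106 mm (y); the ring's centre is 17 mm towards +x from its middle, a control strip with a display at its -x end.
- count_bay (a point): Centre of the floor of the open bay of the fixed steel counting tray, 3 mm above the bench, z up. Bay inside: 98 mm long (x), 56 mm wide (y); walls 3 mm thick, tops 7 mm above this floor. The compartment with the round tally counter (46 mm wide, 26 mm high) is centred 82 mm towards -x. The case lies along the bay, either way round.
- box_tray_in (a point): Centre of the floor of the fixed green plastic tray, 3 mm above the bench, z up. Inside: 108 mm long (x), 72 mm wide (y); walls 3 mm thick, tops 7 mm above this floor. The slide box lies along the tray, either way round.
- rack_bottle: Red stain bottle with a black cap that already stands in the rack's other well: same shape and size as the violet one (36 mm diameter, 50 mm tall, loose). Origin at the centre of its underside, z up. To be left standing there.
- flask: Small amber conical flask with a black stopper, standing loose on the bench among the things: base 49 mm diameter, 82 mm tall with stopper. Origin at the centre of its underside, z up. To be left standing where it is.
Mind the look-alikes: they are no part of the job. Of the things that look like the case, the largest one is meant.

How it is judged (in metres and radians):
On the way, in this order (a step that is already met when the one before it is completed fails the run):
1. the violet stain bottle stands in the empty well of the rack (horizontal distance between stain and rack_well below 0.009 m and z of stain in the frame of rack_well between -0.003 and 0.004 m and angle between stain's own z axis and vertical below 0.1 rad and linear speed of stain below 0.02 m/s and contact force between stain and the fingers below 0.05 N), for 0.2 s.
2. the culture dish lies inside the ring of the warming plate (horizontal distance between dish and warmer_ring below 0.012 m and z of dish in the frame of warmer_ring between -0.003 and 0.004 m and angle between dish's own z axis and vertical below 0.1 rad and linear speed of dish below 0.02 m/s and contact force between dish and the fingers below 0.05 N), for 0.2 s.
3. the grey case lies in the open bay of the counting tray (horizontal distance between case and count_bay below 0.012 m and z of case in the frame of count_bay between -0.003 and 0.004 m and angle between case's own z axis and vertical below 0.1 rad and angle between the x axis of case and the x axis of count_bay, either way round below 0.26 rad and linear speed of case below 0.02 m/s and contact force between case and the fingers below 0.05 N), for 0.2 s.
4. the blue slide box lies in the green tray (horizontal distance between slide_box and box_tray_in below 0.016 m and z of slide_box in the frame of box_tray_in between -0.003 and 0.004 m and angle between slide_box's own z axis and vertical below 0.1 rad and angle between the x axis of slide_box and the x axis of box_tray_in, either way round below 0.26 rad and linear speed of slide_box below 0.02 m/s and contact force between slide_box and the fingers below 0.05 N), for 0.2 s.
At the end, for the whole second after the job is handed in: Violet bottle on the floor of the empty well (9 mm of centre), dish on the plate (12 mm of ring centre), case in the bay (12 mm), slide box in the green tray (16 mm), the last two along the long axis within 0.26 rad; each flat (0.1 rad), at rest and released (all of step 1 and all of step 2 and all of step 3 and all of step 4); the robot touches nothing.
It fails at once if the culture dish is tilted by more than 0.35 rad (angle between dish's own z axis and vertical above 0.35 rad).
It fails at once if a thing from the pile falls freely (faster than 0.7 m/s while nothing touches it, a drop of about 25 mm) ((contact force between stain and anything else below 0.01 N and linear speed of stain above 0.7 m/s) or (contact force between dish and anything else below 0.01 N and linear speed of dish above 0.7 m/s) or (contact force between case and anything else below 0.01 N and linear speed of case above 0.7 m/s) or (contact force between slide_box and anything else below 0.01 N and linear speed of slide_box above 0.7 m/s)).
It fails at once if the red bottle in the rack is shifted by more than 20 mm or tilted by more than 0.3 rad (distance of rack_bottle from where it was at the start of the episode above 0.02 m or angle between rack_bottle's own z axis and vertical above 0.3 rad).
It fails at once if the conical flask is shifted by more than 20 mm or tilted by more than 0.3 rad (distance of flask from where it was at the start of the episode above 0.02 m or angle between flask's own z axis and vertical above 0.3 rad).
It also fails if it takes over 120 s, if anything falls off the work surface, if the arm or the gripper's body presses on something with over 40 N, if the wrist force passes 120 N, or if a joint passes its speed limit or range.

## Working session

There is one attempt and no reset: what is moved stays moved. The work goes in short steps, Python scripts to look and compute and a tool call to move; the robot and the scene stay as the last step left them, time stands still between calls to the robot, and variables do not carry over. Pictures are saved under pics/ and viewed, at most 14 in all, crops included, and the job is handed in when it is done.

Besides the shell and the picture viewer there is one more tool, called as name(argument=value, ...), one argument or row to a line, values as JSON. move_arm: Moves the arm, as the interface text tells. Its arguments: {"type":"object","properties":{"plan":{"type":"string"},"grip_force":{"type":"number"}},"required":["plan"]}

```bash
ls; mkdir -p pics
cat > h.py <<'E'
import numpy as np, cv2
from rig import env, viewer, recognise, pinpoint
def snap(c,fn=None):
    cal=viewer.calibration(c); im,d=viewer.get_image(c)
    if fn: cv2.imwrite('pics/'+fn,im[:,:,::-1])
    return im,d,cal
def ray(cal,px):
    R=np.array(cal['R']);t=np.array(cal['t'])
    v=R.T@np.array([(px[0]-cal['cx'])/cal['fx'],(px[1]-cal['cy'])/cal['fy'],1.0])
    return -R.T@t,v
def atz(cal,px,z):
    o,v=ray(cal,px); return o+v*(z-o[2])/v[2]
def cloud(d,cal):
    v,u=np.indices(d.shape); R=np.array(cal['R']);t=np.array(cal['t'])
    P=np.stack([(u-cal['cx'])/cal['fx']*d,(v-cal['cy'])/cal['fy']*d,d],-1)
    return (P-t)@R
def tri(c1,p1,c2,p2):
    o1,v1=ray(c1,p1);o2,v2=ray(c2,p2)
    A=np.stack([v1,-v2],1);s=np.linalg.lstsq(A,o2-o1,rcond=None)[0]
    a=o1+v1*s[0];b=o2+v2*s[1];return (a+b)/2,np.linalg.norm(a-b)
E
cat > a.py <<'E'
from h import *
np.set_printoptions(precision=3,suppress=True)
print(env.observe()['position'],env.observe()['tool_rot'])
D={}
N=['stain','dish','case','slide_box','rack_well','warmer_ring','count_bay','box_tray_in','rack_bottle','flask']
for c in ['top','scene']:
    im,d,cal=snap(c,c+'0.png'); W=cloud(d,cal); D[c]=(cal,{})
    np.savez(c+'0.npz',im=im,d=d,W=W)
    print(c,cal['fx'],-np.array(cal['R']).T@np.array(cal['t']))
    for n in N:
        r=pinpoint(c,n)[:3]; D[c][1][n]=r
        print(n,[(np.round(x['pixel'],1),round(x['conf'],2),W[int(min(383,x['pixel'][1])),int(min(511,x['pixel'][0]))]) for x in r])
for n in N:
    a,b=D['top'][1][n],D['scene'][1][n]
    if a and b: print(n,tri(D['top'][0],a[0]['pixel'],D['scene'][0],b[0]['pixel']))
E
python3 a.py
```

```text
pics
[ 0.163 -0.525  0.231] [[ 0.955  0.297 -0.   ]
 [ 0.297 -0.955  0.001]
 [ 0.    -0.001 -1.   ]]
top 378.04399404190144 [0.381 0.027 1.265]
stain [(array([160.6, 237.8]), 0.69, array([0.433, 0.301, 0.119]))]
dish [(array([159.9, 241.2]), 0.57, array([0.421, 0.305, 0.114])), (array([199.6, 179.2]), 0.26, array([0.63 , 0.198, 0.003]))]
case [(array([146.8, 206.2]), 0.71, array([0.541, 0.374, 0.014])), (array([129.1, 239. ]), 0.58, array([0.434, 0.428, 0.013])), (array([158.7, 237.4]), 0.51, array([0.433, 0.307, 0.119]))]
slide_box [(array([161.9, 243.8]), 0.62, array([0.415, 0.303, 0.098])), (array([298.4, 183. ]), 0.5, array([ 0.597, -0.13 ,  0.061]))]
rack_well [(array([313. , 185.5]), 0.66, array([ 0.597, -0.186,  0.015]))]
warmer_ring [(array([363.9, 228. ]), 0.78, array([ 0.448, -0.338,  0.031]))]
count_bay [(array([199.6, 176.5]), 0.81, array([0.64 , 0.197, 0.006]))]
box_tray_in [(array([254.6, 212.6]), 0.63, array([0.513, 0.014, 0.001]))]
rack_bottle [(array([296.5, 181.3]), 0.45, array([ 0.604, -0.124,  0.061]))]
flask [(array([250.9, 155.4]), 0.5, array([0.696, 0.023, 0.05
[... 1190 characters left out ...]
01415756759607))
dish (array([0.426, 0.32 , 0.004]), np.float64(0.016957356284364414))
case (array([ 0.543,  0.377, -0.007]), np.float64(0.0014164633479558817))
slide_box (array([ 0.417,  0.318, -0.004]), np.float64(0.011237651213040241))
rack_well (array([ 0.6  , -0.193,  0.005]), np.float64(0.01211002853891154))
warmer_ring (array([ 0.448, -0.344,  0.021]), np.float64(0.0011386758030689044))
count_bay (array([0.64 , 0.193, 0.003]), np.float64(0.006192348018798168))
box_tray_in (array([0.511, 0.01 , 0.006]), np.float64(0.004758133650866212))
rack_bottle (array([ 0.613, -0.134,  0.015]), np.float64(0.006905933123481186))
flask (array([0.706, 0.016, 0.016]), np.float64(0.0073485049083959215))
```

Run:
```python
import cv2
im=cv2.imread('pics/top0.png');cv2.imwrite('pics/top0c.png',cv2.resize(im[110:310,90:450],None,fx=2.2,fy=2.2,interpolation=cv2.INTER_CUBIC))
im=cv2.imread('pics/scene0.png');cv2.imwrite('pics/scene0c.png',cv2.resize(im[120:300,120:450],None,fx=2.4,fy=2.4,interpolation=cv2.INTER_CUBIC))
```

```text
(no output)
```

View pics/top0c.png

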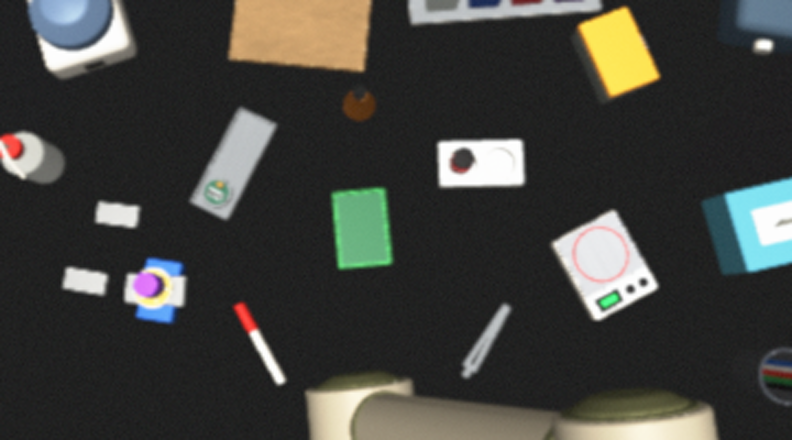

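View pics/scene0c.png

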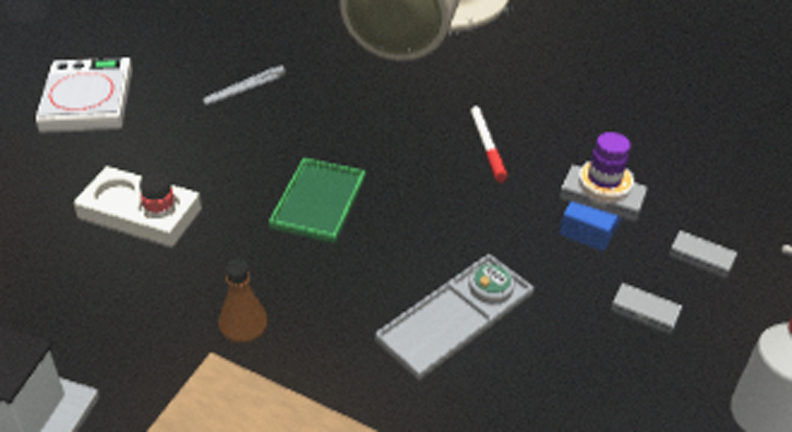

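The pile is at crop (150,288) in the top view and (610,190) in the scene view, with bottle, dish, grey case and blue box stacked. There are two loose grey look-alikes, at top px (147,206) and (129,239). The case meant is the one in the pile at top px (159,238): it is visibly larger and lies on the blue box. The rack is at (480,163), the ring at (600,253), the green tray at (362,228) and the tally tray at (233,163).

```bash
cat >> h.py <<'E'
from scipy.spatial.transform import Rotation as Ro
np.set_printoptions(precision=4,suppress=True)
def plan(*wps,op=0.0854):
    """waypoints (x,y,z,yaw_deg of tool x); step cap 55 mm, 9 deg per row"""
    s=env.observe();p=np.array(s['position']);R=np.array(s['tool_rot']);rows=[]
    for x,y,z,yaw in wps:
        a=np.radians(yaw);c,sn=np.cos(a),np.sin(a)
        Rt=np.array([[c,sn,0],[sn,-c,0],[0,0,-1.]])
        rv=(Ro.from_matrix(R.T@Rt)).as_rotvec();dp=np.array([x,y,z])-p
        n=int(np.ceil(max(np.linalg.norm(dp)/.055,np.linalg.norm(rv)/.16,1)))
        for i in range(n):
            rows.append(np.r_[R.T@dp/n,rv/n]); R=R@Ro.from_rotvec(rv/n).as_matrix()
        p=p+dp
    f=lambda v:('%.4f'%v).rstrip('0').rstrip('.') if abs(v)>=5e-5 else '0'
    for k in range(0,len(rows),12): print('; '.join(' '.join(f(v) for v in r)+f' {op:g}' for r in rows[k:k+12]))
E
python3 - <<'E'
from h import *
s=env.observe();cal=viewer.calibration('wrist')
R=np.array(cal['R']);o=-R.T@np.array(cal['t']);T=np.array(s['tool_rot'])
print('cam in tool',T.T@(o-s['position']),'cam axes in tool\n',(R@T),cal['fx'])
plan((.40,-.34,.30,90))
for c in ['top']:
    z=np.load('top0.npz');W=z['W'];
    # case-like thing sizes, pile layers
    for nm,(x0,x1,y0,y1,h) in {'A':(.49,.59,.33,.43,.006),'B':(.39,.48,.385,.48,.006)}.items():
        m=(W[...,0]>x0)&(W[...,0]<x1)&(W[...,1]>y0)&(W[...,1]<y1)&(W[...,2]>h)&(W[...,2]<.03)
        print(nm,m.sum(),__import__('cv2').minAreaRect(W[m][:,:2].astype(np.float32)*1000))
E
```

```text
cam in tool [ 0.0705 -0.0005 -0.1437] cam axes in tool
 [[-0.0003  1.     -0.0005]
 [-0.9614 -0.0004 -0.2752]
 [-0.2752  0.0004  0.9614]] 316.40512545833826
0.0351 -0.0133 -0.0086 0 0 -0.1586 0.0854; 0.0368 -0.0076 -0.0086 0 0 -0.1586 0.0854; 0.0375 -0.0017 -0.0086 0 0 -0.1586 0.0854; 0.0373 0.0043 -0.0086 0 0 -0.1586 0.0854; 0.0362 0.0101 -0.0086 0 0 -0.1586 0.0854; 0.0341 0.0157 -0.0086 0 0 -0.1586 0.0854; 0.0312 0.0209 -0.0086 0 0 -0.1586 0.0854; 0.0275 0.0255 -0.0086 0 0 -0.1586 0.0854
A 180 ((542.7575073242188, 382.6503601074219), (63.57811737060547, 76.11009979248047), 83.79249572753906)
B 188 ((450.0755615234375, 440.4319152832031), (92.9426040649414, 78.28777313232422), 60.12110137939453)
```

Run:
```python
from h import *
plan((.40,-.34,.28,90),(.52,-.24,.28,90))
```

```text
0.0351 -0.0133 -0.0061 0 0 -0.1586 0.0854; 0.0368 -0.0076 -0.0061 0 0 -0.1586 0.0854; 0.0375 -0.0017 -0.0061 0 0 -0.1586 0.0854; 0.0373 0.0043 -0.0061 0 0 -0.1586 0.0854; 0.0362 0.0101 -0.0061 0 0 -0.1586 0.0854; 0.0341 0.0157 -0.0061 0 0 -0.1586 0.0854; 0.0312 0.0209 -0.0061 0 0 -0.1586 0.0854; 0.0275 0.0255 -0.0061 0 0 -0.1586 0.0854; 0.0333 0.04 0 0 0 0 0.0854; 0.0333 0.04 0 0 0 0 0.0854; 0.0333 0.04 0 0 0 0 0.0854
```

move_arm(
  plan="0.035 -0.013 -0.006 0 0 -0.1586 0.0854; 0.037 -0.0076 -0.006 0 0 -0.1586 0.0854; 0.0375 -0.0017 -0.006 0 0 -0.1586 0.0854; 0.037 0.0043 -0.006 0 0 -0.1586 0.0854; 0.036 0.01 -0.006 0 0 -0.1586 0.0854; 0.034 0.0157 -0.006 0 0 -0.1586 0.0854; 0.031 0.021 -0.006 0 0 -0.1586 0.0854; 0.0275 0.0255 -0.006 0 0 -0.1586 0.0854; 0.0333 0.04 0 0 0 0 0.0854; 0.0333 0.04 0 0 0 0 0.0854; 0.0333 0.04 0 0 0 0 0.0854; 0 0 0 0 0 0 0.0854",
)

```text
time_s: 2.6
position: [0.5217, -0.2387, 0.2789]
tool_rot: [[-0.004, 1.0, -0.0], [1.0, 0.004, 0.001], [0.001, -0.0, -1.0]]
ft_force: [-1.5, -1.1, -0.0]
grip_width: 0.0852
gripper_force: 0.0
```

```bash
cat > w.py <<'E'
import sys
from h import *
def look(fn,names):
    im,d,cal=snap('wrist',fn+'.png');W=cloud(d,cal);np.savez(fn+'.npz',im=im,d=d,W=W,**{k:np.array(v) for k,v in cal.items()})
    print(env.observe()['position'])
    for n in names:
        for x in pinpoint('wrist',n)[:2]:
            u,v=x['pixel'];ok=0<=u<511 and 0<=v<383
            print(n,np.round(x['pixel'],1),round(x['conf'],2),W[int(v),int(u)] if ok else '')
look(sys.argv[1],sys.argv[2:])
E
python3 w.py w1 rack_well rack_bottle warmer_ring
python3 - <<'E'
from h import *
plan((.50,-.08,.28,90),(.50,.06,.28,90))
E
```

```text
[ 0.5206 -0.24    0.279 ]
rack_well [313.3 124.5] 0.8 [ 0.6029 -0.2001  0.0125]
rack_bottle [316.8  74.3] 0.64 [ 0.5938 -0.1432  0.059 ]
warmer_ring [200.7 233.5] 0.88 [ 0.4563 -0.3426  0.0317]
0.0539 -0.0065 -0.0002 -0.0001 0 -0.0004 0.0854; 0.0539 -0.0065 -0.0002 -0.0001 0 -0.0004 0.0854; 0.0539 -0.0064 -0.0002 -0.0001 0 -0.0004 0.0854; 0.0467 0 0 0 0 0 0.0854; 0.0467 0 0 0 0 0 0.0854; 0.0467 0 0 0 0 0 0.0854
```

View pics/w1.png

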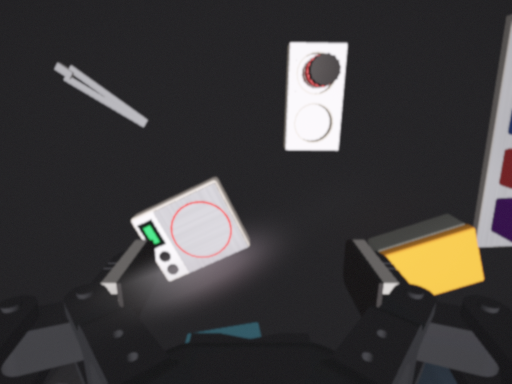

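The wrist view shows the empty well at (313,123), the red bottle at (322,70) and the ring centre at about (201,229).

move_arm(
  plan="0.054 -0.0065 0 0 0 0 0.0854; 0.054 -0.0065 0 0 0 0 0.0854; 0.054 -0.0065 0 0 0 0 0.0854; 0.0467 0 0 0 0 0 0.0854; 0.0467 0 0 0 0 0 0.0854; 0.0467 0 0 0 0 0 0.0854; 0 0 0 0 0 0 0.0854",
)

```text
time_s: 3.68
position: [0.4999, 0.0624, 0.2797]
tool_rot: [[-0.002, 1.0, 0.001], [1.0, 0.002, 0.0], [0.0, 0.001, -1.0]]
ft_force: [-0.0, -0.3, 1.4]
grip_width: 0.0853
gripper_force: 0.0
```

```bash
python3 w.py w2 box_tray_in count_bay flask stain
cat > fit.py <<'E'
from h import *
def load(f):
    z=np.load(f+'.npz');return z['im'],z['d'],z['W'],{k:z[k] for k in ('fx','fy','cx','cy','R','t')}
def comp(m,W,px):
    n,l,st,c=cv2.connectedComponentsWithStats(m.astype(np.uint8))
    return l==l[int(px[1]),int(px[0])] if m[int(px[1]),int(px[0])] else None
def rect(mask,cal,z,k=1):
    """mask -> outline at height z -> rect in mm"""
    c=max(cv2.findContours(mask.astype(np.uint8),cv2.RETR_EXTERNAL,cv2.CHAIN_APPROX_NONE)[0],key=cv2.contourArea)
    P=np.array([atz(cal,p,z)[:2] for p in c[:,0]])*1000
    (cx,cy),(w,h),a=cv2.minAreaRect(P.astype(np.float32))
    if w<h: w,h,a=h,w,a+90
    return np.round([cx,cy,w,h,(a+90)%180-90],1)
E
python3 - <<'E'
from fit import *
im,d,W,cal=load('w1'); I=im.astype(int)
red=(I[...,0]>I[...,1]+50)&(I[...,0]>I[...,2]+50); sub=np.zeros_like(red); sub[185:275,150:250]=1
ys,xs=np.nonzero(red&sub); zz=np.median(W[ys,xs,2]); P=np.array([atz(cal,p,.03)[:2] for p in zip(xs,ys)])*1000
print('ring',len(xs),'z',zz,cv2.minEnclosingCircle(P.astype(np.float32)),cv2.fitEllipse(P.astype(np.float32)))
# rack top
m=(I.min(-1)>150); m[:,:270]=0;m[:,360:]=0;m[170:]=0
print('rack z',np.median(W[m][:,2]),'rect@24',rect(m,cal,.024))
print('pinp well @10mm',atz(cal,(313.3,124.5),.010),'bottle@',atz(cal,(322,70),.060))
g=cv2.resize(im[30:165,270:360],None,fx=4,fy=4,interpolation=cv2.INTER_CUBIC)
im2,_,_,_=load('w2')
cv2.imwrite('pics/w2b.png',np.hstack([im2[:,:,::-1],cv2.resize(g,(270,384))[:,:,::-1]]))
E
```

```text
[0.5001 0.0611 0.2795]
box_tray_in [254.5 189.7] 0.67 [0.5068 0.0115 0.0029]
count_bay [360.6  43.5] 0.57 [0.6348 0.1971 0.0045]
count_bay [316.1 285.8] 0.21 [ 0.595  -0.1221  0.0301]
flask [390.9 186.2] 0.69 [0.685  0.0218 0.0233]
ring 331 z 0.031838859284129384 ((457.1212158203125, -338.557861328125), 41.1596794128418) ((457.2081298828125, -338.669189453125), (79.68905639648438, 79.85081481933594), 18.643360137939453)
rack z 0.02454466373695048 rect@24 [ 600.8 -168.8  126.    68.4   89.7]
pinp well @10mm [ 0.6038 -0.2009  0.01  ] bottle@ [ 0.5999 -0.1392  0.06  ]
```

View pics/w2b.png

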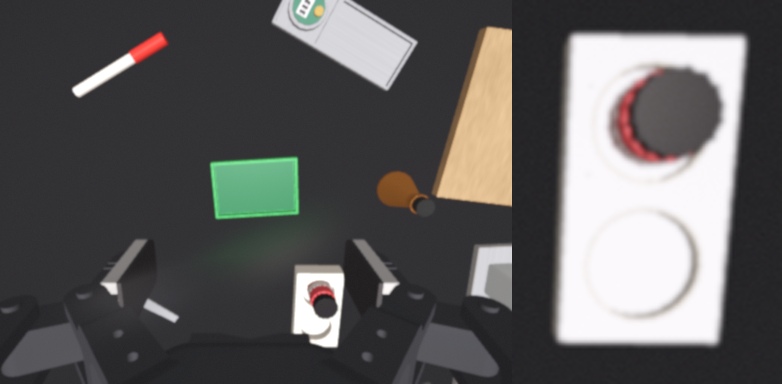

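move_arm(
  plan="0.047 0.007 0 0 0 0 0.0854; 0.047 0.007 0 0 0 0 0.0854; 0.047 0.006 0 0 0 0 0.0854; 0 0 0 0 0 0 0.0854; 0 0 0 0 0 0 0.0854",
)

```text
time_s: 4.55
position: [0.5206, 0.201, 0.2792]
tool_rot: [[0.001, 1.0, -0.0], [1.0, -0.001, -0.0], [-0.0, -0.0, -1.0]]
ft_force: [-0.1, -0.9, -0.2]
grip_width: 0.0855
gripper_force: 0.0
```

```bash
python3 w.py w3 count_bay stain dish case slide_box
python3 - <<'E'
from fit import *
im,d,W,cal=load('w1'); print('well rim @24',atz(cal,(313,122.5),.024))
im,d,W,cal=load('w2'); I=im.astype(int)
m=(I[...,1]>I[...,0]+40)&(I[...,1]>I[...,2]+20)&(I[...,1]>90); m[:140]=0;m[230:]=0
print('tray rect @10',rect(m,cal,.010),'floor z',np.median(W[170:205,230:280,2]))
im,d,W,cal=load('w3')
cv2.imwrite('pics/w3b.png',im[:,:,::-1])
E
```

```text
[0.5207 0.2007 0.2793]
count_bay [337.5 158. ] 0.75 [0.6379 0.1936 0.0052]
stain [157.   53.3] 0.98 [0.4387 0.3098 0.1181]
dish [162.1  49.7] 0.88 [0.4431 0.3132 0.117 ]
slide_box [162.3  51.8] 0.6 [0.443  0.3115 0.1172]
slide_box [168.6  59.7] 0.58 [0.4434 0.307  0.0982]
well rim @24 [ 0.6005 -0.1974  0.024 ]
tray rect @10 [508.   14.5 117.6  82.7   3.7] floor z 0.004692567802830399
```

View pics/w3b.png

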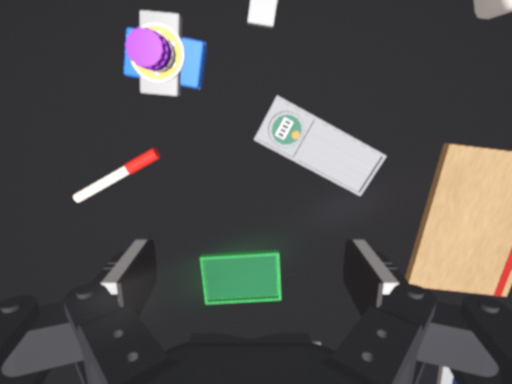

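The wrist view shows the pile at (155,52), with the bottle cap at (145,48), the tally tray at (320,147) with its bay centre at about (338,158), and the green tray at (241,278).

Run:
```python
from fit import *
im,d,W,cal=load('w3'); I=im.astype(int)
m=(W[...,2]>.112)&(W[...,2]<.125); m[120:]=0;m[:,:100]=0;m[:,230:]=0
print('cap top z',np.median(W[m][:,2]),m.sum(),rect(m,cal,.117),W[m][:,:2].mean(0))
g=(I.min(-1)>70)&(W[...,2]<.04);g[:90]=0;g[210:]=0;g[:,:245]=0;g[:,392:]=0
print('bay tray',rect(g,cal,.010))
for nm,lo,hi in (('case',.046,.057),('box',.028,.040),('dish',.060,.073)):
    m=(W[...,2]>lo)&(W[...,2]<hi); m[115:]=0;m[:,:110]=0;m[:,230:]=0
    if m.sum(): print(nm,m.sum(),np.median(W[m][:,2]),rect(cv2.morphologyEx(m.astype(np.uint8),cv2.MORPH_OPEN,np.ones((3,3))),cal,(lo+hi)/2))
```

```text
cap top z 0.11801198700892065 1229 [427.8 314.4  34.8  33.  -21.3] [0.428  0.3144]
bay tray [613.6 208.2 169.4  67.2 -27.7]
case 1195 0.05300052953722933 [420.1 284.4  43.6  20.2  -0.1]
box 1235 0.03497714784122435 [454.5 309.   52.7  25.5  84.7]
dish 975 0.0681661633627746 [429.2 314.1  56.3  46.7  66.2]
```

Run:
```python
from h import *
plan((.428,.314,.20,90),(.428,.314,.086,90))
```

```text
0.0281 -0.0232 0.0199 0 0 -0.0004 0.0854; 0.0282 -0.0232 0.0199 0 0 -0.0004 0.0854; 0.0282 -0.0232 0.0199 0 0 -0.0004 0.0854; 0.0282 -0.0231 0.0199 0 0 -0.0004 0.0854; 0 0 0.038 0 0 0 0.0854; 0 0 0.038 0 0 0 0.0854; 0 0 0.038 0 0 0 0.0854
```

move_arm(
  plan="0.0282 -0.0232 0.02 0 0 0 0.0854; 0.0282 -0.0232 0.02 0 0 0 0.0854; 0.0282 -0.0232 0.02 0 0 0 0.0854; 0.0282 -0.0232 0.02 0 0 0 0.0854; 0 0 0 0 0 0 0.0854; 0 0 0.038 0 0 0 0.0854; 0 0 0.038 0 0 0 0.0854; 0 0 0.028 0 0 0 0.0854; 0 0 0.01 0 0 0 0.0854; 0 0 0 0 0 0 0.0854",
)

```text
time_s: 6.1
position: [0.4284, 0.3146, 0.0858]
tool_rot: [[0.001, 1.0, 0.0], [1.0, -0.001, 0.0], [0.0, 0.0, -1.0]]
ft_force: [-0.2, -0.2, 0.9]
grip_width: 0.0855
gripper_force: 0.0
```

Run:
```python
from fit import *
im,d,cal=snap('wrist','w4.png');W=cloud(d,cal)
print(env.observe()['position'])
m=(W[...,2]>.110)&(W[...,2]<.126)&(abs(W[...,0]-.428)<.03)&(abs(W[...,1]-.314)<.03)
print(m.sum(),W[m].mean(0),rect(m,cal,.117))
```

```text
[0.4285 0.3148 0.0863]
5289 [0.4272 0.3171 0.1176] [427.1 316.3  36.8  33.8 -86.4]
```

View pics/w4.png

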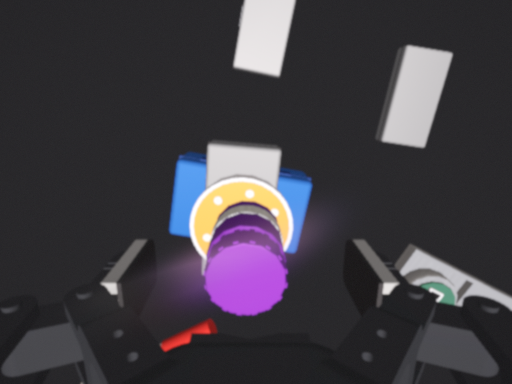

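The bottle cap is at (246,273), centred between the fingers, with the dish at (242,222) below it. The case meant is the grey one at (245,165) on the blue box; the loose look-alikes at (265,35) and (415,95) stay put. Next I grip the bottle.

move_arm(
  plan="0.002 -0.001 0 0 0 0 0.0854; 0 0 0 0 0 0 0.03; 0 0 0 0 0 0 0.03; 0 0 0 0 0 0 0.03; 0 0 0 0 0 0 0.03; 0 0 0 0 0 0 0.03; 0 0 0 0 0 0 0.03; 0 0 -0.01 0 0 0 0.03; 0 0 -0.03 0 0 0 0.03; 0 0 -0.04 0 0 0 0.03; 0 0 -0.04 0 0 0 0.03",
  grip_force=30,
)

```text
time_s: 7.52
position: [0.4265, 0.3168, 0.2069]
tool_rot: [[0.0, 1.0, -0.0], [1.0, -0.0, -0.0], [-0.0, -0.0, -1.0]]
ft_force: [-0.1, 0.4, -0.4]
grip_width: 0.0345
gripper_force: 30.1
```

```bash
python3 w.py w5 dish
python3 - <<'E'
from fit import *
im,d,W,cal=load('w5');I=im.astype(int)
s=env.observe();print(s['grip_width'],s['gripper_force'])
for nm,lo,hi in (('case',.046,.057),('box',.028,.040),('dish',.060,.073)):
    m=(W[...,2]>lo)&(W[...,2]<hi)&(abs(W[...,0]-.428)<.07)&(abs(W[...,1]-.314)<.07)
    m=cv2.morphologyEx(m.astype(np.uint8),cv2.MORPH_OPEN,np.ones((3,3)))
    print(nm,m.sum(),np.median(W[m>0][:,2]),rect(m,cal,{'case':.052,'box':.034,'dish':.067}[nm]))
cv2.imwrite('pics/w5.png',im[:,:,::-1])
plan((.428,.314,.22,90),(.46,.10,.24,90),(.56,-.13,.24,90),(.6005,-.1974,.20,90),op=.03)
E
```

```text
[0.4282 0.3176 0.2123]
dish [245.7 171.2] 0.83 [0.4229 0.3228 0.0684]
0.03437061691298135 30.057510137557983
case 1039 0.05305522266775695 [425.  348.3  42.6  23.5  -0. ]
box 1529 0.0350278702200612 [389.  321.5  52.3  20.7  79.9]
dish 2858 0.06833717720893714 [424.2 317.   56.4  55.1  -0. ]
-0.0035 0 -0.0102 0.0077 -0.0034 -0.0001 0.03; -0.0535 0.008 -0.005 0 0 0 0.03; -0.0535 0.008 -0.005 0 0 0 0.03; -0.0535 0.008 -0.005 0 0 0 0.03; -0.0535 0.008 -0.005 0 0 0 0.03; -0.046 0.02 0 0 0 0 0.03; -0.046 0.02 0 0 0 0 0.03; -0.046 0.02 0 0 0 0 0.03; -0.046 0.02 0 0 0 0 0.03; -0.046 0.02 0 0 0 0 0.03; -0.0337 0.0202 0.02 0 0 0 0.03; -0.0337 0.0202 0.02 0 0 0 0.03
```

View pics/w5.png

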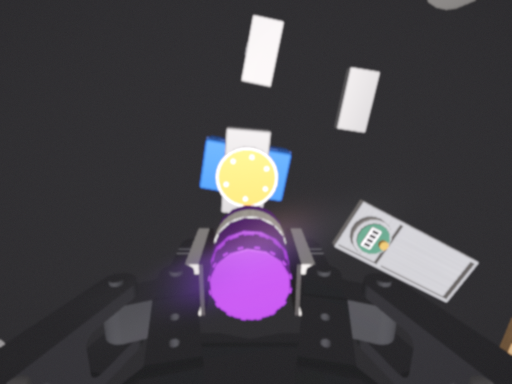

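move_arm(
  plan="-0.0035 0 -0.01 0 0 0 0.03; -0.0535 0.008 -0.005 0 0 0 0.03; -0.0535 0.008 -0.005 0 0 0 0.03; -0.0535 0.008 -0.005 0 0 0 0.03; -0.0535 0.008 -0.005 0 0 0 0.03; -0.046 0.02 0 0 0 0 0.03; -0.046 0.02 0 0 0 0 0.03; -0.046 0.02 0 0 0 0 0.03; -0.046 0.02 0 0 0 0 0.03; -0.046 0.02 0 0 0 0 0.03; -0.0337 0.02 0.02 0 0 0 0.03; -0.0337 0.02 0.02 0 0 0 0.03",
)

```text
time_s: 9.12
position: [0.5986, -0.1995, 0.1939]
tool_rot: [[0.001, 1.0, -0.002], [1.0, -0.001, 0.001], [0.001, -0.002, -1.0]]
ft_force: [0.5, 1.0, -0.6]
grip_width: 0.0344
gripper_force: 30.1
```

move_arm(
  plan="0 0 0 0 0 0 0.03; 0 0 0 0 0 0 0.03",
)

```text
time_s: 9.38
position: [0.5982, -0.1978, 0.195]
tool_rot: [[0.0, 1.0, -0.001], [1.0, -0.0, 0.001], [0.001, -0.001, -1.0]]
ft_force: [-0.3, -0.0, 0.4]
grip_width: 0.0348
gripper_force: 30.1
```

Run:
```python
from fit import *
im,d,cal=snap('wrist','w6.png');s=env.observe();W=cloud(d,cal)
p=np.array(s['position']);print(p,s['tool_rot'],s['ft_force'],s['grip_width'])
m=(abs(W[...,0]-p[0])<.014)&(abs(W[...,1]-p[1])<.025)&(W[...,2]>p[2]+.02)&(W[...,2]<p[2]+.045)
print('cap',m.sum(),W[m].mean(0),np.percentile(W[m][:,2],[50,90]))
plan((.6005,-.1974,.07,90),(.6005,-.1974,.04,90),op=.03)
```

```text
[ 0.5983 -0.1975  0.1956] [[-0.0003  1.     -0.0002]
 [ 1.      0.0003  0.0002]
 [ 0.0002 -0.0002 -1.    ]] [-0.6028 -0.4749 -0.12  ] 0.03474395933034321
cap 5083 [ 0.5984 -0.1969  0.2264] [0.2272 0.228 ]
0 0.0008 0.0419 -0.0001 -0.0001 0.0001 0.03; 0 0.0008 0.0419 -0.0001 -0.0001 0.0001 0.03; 0 0.0007 0.0419 -0.0001 -0.0001 0.0001 0.03; 0 0 0.03 0 0 0 0.03
```

View pics/w6.png

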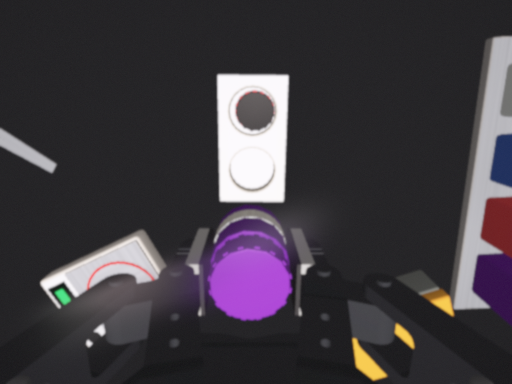

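The well is at (252,168) and the red bottle at (255,110). The bottle hangs upright, centred in the grip.

Run:
```python
from fit import *
im=cv2.imread('pics/w6.png');cal=viewer.calibration('wrist')
print('well',atz(cal,(252,168),.024))
m=(im.min(-1)>150);m[:60]=0;m[206:]=0;m[:,:205]=0;m[:,300:]=0
print(rect(m,cal,.024))
g=cv2.cvtColor(im,cv2.COLOR_BGR2GRAY)[140:196,222:284];g=cv2.resize(g,None,fx=4,fy=4,interpolation=cv2.INTER_CUBIC)
c=cv2.HoughCircles(g,cv2.HOUGH_GRADIENT,1,50,param1=60,param2=15,minRadius=70,maxRadius=110)
for x in (c[0][:3] if c is not None else []): print(x, atz(cal,(222+x[0]/4,140+x[1]/4),.024))
```

```text
well [ 0.6013 -0.1958  0.024 ]
[ 601.1 -168.5  125.6   68.1   89.7]
[120.5 111.5  93.2] [ 0.6014 -0.1957  0.024 ]
```

move_arm(
  plan="0.0006 0.0027 0.04 0 0 0 0.03; 0 0 0.045 0 0 0 0.03; 0 0 0.04 0 0 0 0.03; 0 0 0.02 0 0 0 0.03; 0 0 0.01 0 0 0 0.03; 0 0 0.006 0 0 0 0.03; 0 0 0 0 0 0 0.03; 0 0 0 0 0 0 0.03",
)

```text
time_s: 10.42
position: [0.6016, -0.1976, 0.0352]
tool_rot: [[0.0, 1.0, 0.001], [1.0, -0.0, -0.001], [-0.001, 0.001, -1.0]]
ft_force: [0.2, -0.3, -0.6]
grip_width: 0.0342
gripper_force: 30.1
```

move_arm(
  plan="0 0 0.003 0 0 0 0.03; 0 0 0.002 0 0 0 0.03; 0 0 0.0015 0 0 0 0.03; 0 0 0.0005 0 0 0 0.03; 0 0 0 0 0 0 0.03",
)

```text
time_s: 11.05
position: [0.6013, -0.1975, 0.0287]
tool_rot: [[0.0, 1.0, 0.001], [1.0, -0.0, -0.001], [-0.001, 0.001, -1.0]]
ft_force: [-4.7, 1.9, 10.7]
grip_width: 0.035
gripper_force: 31.1
```

move_arm(
  plan="0 0 0 0 0 0 0.04; 0 0 0 0 0 0 0.05; 0 0 0 0 0 0 0.06; 0 0 0 0 0 0 0.06; 0 0 -0.01 0 0 0 0.065; 0 0 -0.04 0 0 0 0.065; 0 0 -0.06 0 0 0 0.065; -0.01 0 -0.06 0 0 0 0.065; -0.01 0 -0.05 0 0 0 0.065; 0 0 0 0 0 0 0.065",
)

```text
time_s: 12.3
position: [0.6021, -0.2185, 0.2525]
tool_rot: [[0.001, 1.0, 0.008], [1.0, -0.001, -0.005], [-0.005, 0.008, -1.0]]
ft_force: [-1.1, 0.1, -0.9]
grip_width: 0.0653
gripper_force: 0.0
```

Run:
```python
from fit import *
im,d,cal=snap('wrist','w7.png');s=env.observe();W=cloud(d,cal);p=s['position'];print(p,s['ft_force'])
m=(abs(W[...,0]-.601)<.025)&(abs(W[...,1]+.197)<.025)&(W[...,2]>.045)
print('cap',m.sum(),W[m].mean(0),np.percentile(W[m][:,2],[5,50,95]),rect(m,cal,.06))
plan((.58,-.02,.24,90),(.44,.20,.24,90),(.424,.27,.24,90))
```

```text
[ 0.6014 -0.2178  0.2494] [ 0.1767  0.0709 -0.5128]
cap 13424 [ 0.6008 -0.2027  0.3209] [0.0617 0.3378 0.3491] [ 604.6 -451.8  336.7  133.8   -0.6]
0.0494 -0.0054 0.0022 0.0009 0.0005 -0.0001 0.0854; 0.0494 -0.0054 0.0023 0.0009 0.0005 -0.0001 0.0854; 0.0494 -0.0054 0.0023 0.0009 0.0005 -0.0001 0.0854; 0.0494 -0.0054 0.0023 0.0009 0.0005 -0.0001 0.0854; 0.044 -0.028 0 0 0 0 0.0854; 0.044 -0.028 0 0 0 0 0.0854; 0.044 -0.028 0 0 0 0 0.0854; 0.044 -0.028 0 0 0 0 0.0854; 0.044 -0.028 0 0 0 0 0.0854; 0.035 -0.008 0 0 0 0 0.0854; 0.035 -0.008 0 0 0 0 0.0854
```

Run:
```python
from fit import *
im,d,cal=snap('wrist');W=cloud(d,cal)
m=(abs(W[...,0]-.601)<.025)&(abs(W[...,1]+.197)<.03)&(W[...,2]>.045)&(W[...,2]<.08)
print('cap',m.sum(),np.percentile(W[m],[5,50,95],axis=0),rect(m&(W[...,2]>.055),cal,.06))
cv2.imwrite('pics/w7.png',cv2.resize(im[60:300,150:360],None,fx=2,fy=2)[:,:,::-1])
```

```text
cap 852 [[ 0.5882 -0.2126  0.0475]
 [ 0.602  -0.1978  0.061 ]
 [ 0.6157 -0.1846  0.0624]] [ 601.5 -199.6   32.9   32.9   89.9]
```

View pics/w7.png

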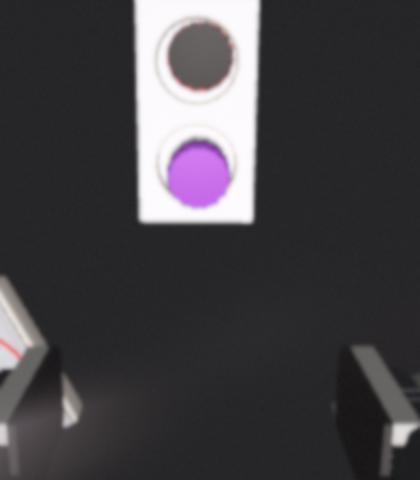

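The violet bottle (crop (198,173)) stands in the well with its top at z≈0.061, so it is seated, and the red bottle is undisturbed. On to the dish.

move_arm(
  plan="0.0494 -0.0054 0.002 0 0 0 0.0854; 0.0494 -0.0054 0.002 0 0 0 0.0854; 0.0494 -0.0054 0.002 0 0 0 0.0854; 0.0494 -0.0054 0.002 0 0 0 0.0854; 0.044 -0.028 0 0 0 0 0.0854; 0.044 -0.028 0 0 0 0 0.0854; 0.044 -0.028 0 0 0 0 0.0854; 0.044 -0.028 0 0 0 0 0.0854; 0.044 -0.028 0 0 0 0 0.0854; 0.035 -0.008 0 0 0 0 0.0854; 0.035 -0.008 0 0 0 0 0.0854; 0 0 0 0 0 0 0.0854",
)

```text
time_s: 13.9
position: [0.4223, 0.2718, 0.238]
tool_rot: [[-0.003, 1.0, -0.003], [1.0, 0.003, -0.001], [-0.001, -0.003, -1.0]]
ft_force: [-0.6, 0.1, 0.1]
grip_width: 0.0859
gripper_force: 0.0
```

```bash
cat > pile.py <<'E'
import sys
from fit import *
im,d,cal=snap('wrist',sys.argv[1]+'.png');s=env.observe();W=cloud(d,cal);print(s['position'],s['tool_rot'][1])
for nm,lo,hi,z in (('dish',.060,.073,.067),('case',.046,.057,.052),('box',.028,.040,.034)):
    m=(W[...,2]>lo)&(W[...,2]<hi)&(abs(W[...,0]-.428)<.07)&(abs(W[...,1]-.314)<.07)
    m=cv2.morphologyEx(m.astype(np.uint8),cv2.MORPH_OPEN,np.ones((3,3)))
    if m.sum(): print(nm,m.sum(),np.median(W[m>0][:,2]),rect(m,cal,z))
    if m.sum() and nm!='dish':
        n,l,st,c=cv2.connectedComponentsWithStats(m)
        for i in range(1,n):
            if st[i,4]>60:
                Q=W[l==i][:,:2]*1000; print('  part',len(Q),rect(l==i,cal,z))
    if nm!='dish' and m.sum():
        pts=np.argwhere(m)[:,::-1];P=np.array([atz(cal,p,z)[:2] for p in pts])*1000
        (cx,cy),(w,h),a=cv2.minAreaRect(P.astype(np.float32));print('  all',np.round([cx,cy,w,h,a],1))
E
python3 pile.py w8
```

```text
[0.4228 0.2707 0.2381] [ 1.      0.0019 -0.001 ]
dish 2661 0.06830716510450043 [424.1 316.2  56.   54.9   0.2]
case 1206 0.05307733849192497 [425.3 349.4  41.8  19.3  -2.9]
  part 721 [425.3 349.4  41.8  19.3  -2.9]
  part 485 [419.6 283.7  41.7  17.7  -6.1]
  all [422.4 316.9  83.7  41.8  85.1]
box 1430 0.03501952077548047 [388.8 320.8  52.2  22.6  84.1]
  part 829 [388.8 320.8  52.2  22.6  84.1]
  part 601 [455.6 309.2  51.9  20.2  82.3]
  all [421.8 315.1  51.6  87.5  79.9]
```

View pics/w8.png

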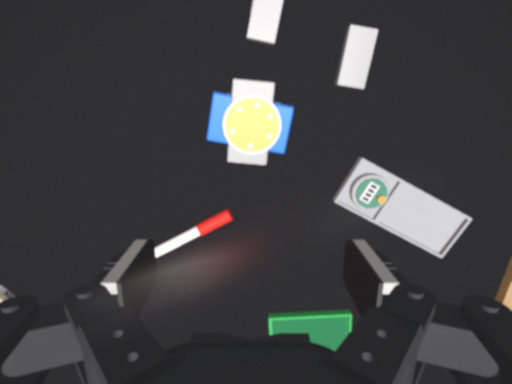

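Run:
```python
from h import *
plan((.4241,.3162,.14,85),(.4241,.3162,.0505,85))
```

```text
0.0228 0.0008 0.049 -0.0012 0.0006 0.0446 0.0854; 0.0228 -0.0003 0.0491 -0.0012 0.0006 0.0446 0.0854; 0 0 0.0448 0 0 0 0.0854; 0 0 0.0448 0 0 0 0.0854
```

move_arm(
  plan="0.0228 0.0008 0.049 0 0 0.0446 0.0854; 0.0228 -0.0003 0.049 0 0 0.0446 0.0854; 0 0 0 0 0 0 0.0854; 0 0 0.04 0 0 0 0.0854; 0 0 0.03 0 0 0 0.0854; 0 0 0.015 0 0 0 0.0854; 0 0 0.004 0 0 0 0.0854; 0 0 0 0 0 0 0.0854; 0 0 0 0 0 0 0.0854",
)

```text
time_s: 15.08
position: [0.4258, 0.3159, 0.0533]
tool_rot: [[0.089, 0.996, 0.002], [0.996, -0.089, 0.001], [0.001, 0.002, -1.0]]
ft_force: [0.1, -0.6, 0.4]
grip_width: 0.0855
gripper_force: 0.0
```

```bash
python3 pile.py w9;python3 pile.py w9
```

```text
[0.4257 0.3159 0.0532] [ 0.996  -0.0891  0.0006]
dish 11641 0.06831132044620765 [423.9 316.7  58.4  56.7 -73.8]
case 4061 0.05297415693565004 [425.  347.5  42.2  26.1  -2.6]
  part 3677 [425.  347.5  42.2  26.1  -2.6]
  part 227 [406.4 280.8  15.5   8.1  -5.2]
  part 157 [433.3 277.4  12.9   6.2  -5.2]
  all [422.4 317.9  84.8  41.7  84.9]
box 4328 0.034956266039112616 [388.5 322.3  52.9  18.9  79.8]
  part 2446 [388.5 322.3  52.9  18.9  79.8]
  part 1882 [456.4 310.8  54.3  21.2  86.6]
  all [422.  316.4  52.8  87.1  80. ]
[0.4256 0.3159 0.053 ] [ 0.996  -0.0891  0.0005]
dish 11692 0.06831393779706087 [424.2 316.7  58.4  56.8  84.8]
case 4035 0.0529850682094746 [424.9 346.9  41.8  26.6  -3.7]
  part 3670 [424.9 346.9  41.8  26.6  -3.7]
  part 220 [406.4 280.9  15.5   8.1  -5.2]
  part 145 [433.4 277.2  12.3   5.6  -5.2]
  all [422.4 317.9  84.7  41.8  84.9]
box 4319 0.03497961815610299 [388.4 322.3  52.9  18.8  79.9]
  part 2453 [388.4 322.3  52.9  18.8  79.9]
  part 1866 [454.4 310.7  52.6  22.   81.1]
  all [422.  316.4  52.9  87.   79.9]
```

View pics/w9.png

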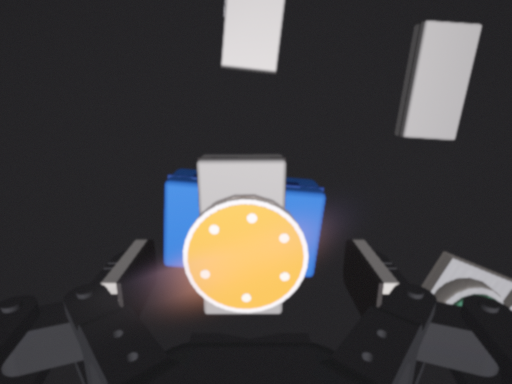

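The dish is at (246,255) between the fingers, about 1.6 mm off along the closing line, which I correct. Then I grip and lift.

move_arm(
  plan="0.0005 -0.0016 0.0025 0 0 0 0.0854; 0 0 0 0 0 0 0.07; 0 0 0 0 0 0 0.06; 0 0 0 0 0 0 0.05; 0 0 0 0 0 0 0.05; 0 0 0 0 0 0 0.05; 0 0 0 0 0 0 0.05; 0 0 0 0 0 0 0.05",
  grip_force=30,
)

```text
time_s: 16.18
position: [0.4237, 0.3165, 0.0501]
tool_rot: [[0.089, 0.996, 0.0], [0.996, -0.089, 0.0], [0.0, 0.0, -1.0]]
ft_force: [-1.1, 0.5, 6.1]
grip_width: 0.0545
gripper_force: 31.4
```

move_arm(
  plan="0 0 -0.004 0 0 0 0.05; 0 0 -0.008 0 0 0 0.05; 0 0 -0.02 0 0 0 0.05; 0 0 -0.03 0 0 0 0.05; 0 0 -0.035 0 0 0 0.05; 0 0 -0.035 0 0 0 0.05; 0 0 -0.02 0 0 0 0.05; 0 0 0 0 0 0 0.05",
)

```text
time_s: 17.18
position: [0.4241, 0.3166, 0.2032]
tool_rot: [[0.089, 0.996, 0.003], [0.996, -0.089, 0.001], [0.002, 0.003, -1.0]]
ft_force: [-0.8, 0.5, -0.6]
grip_width: 0.055
gripper_force: 31.8
```

```bash
cat > held.py <<'E'
import sys
from fit import *
im,d,cal=snap('wrist');s=env.observe();W=cloud(d,cal);p=np.array(s['position']);print(p,s['grip_width'],s['ft_force'])
T=(W-p)@np.array(s['tool_rot'])*1000
m=(abs(T[...,0])<45)&(abs(T[...,1])<24)&(T[...,2]>-40)&(T[...,2]<12)&(d>0)
Q=T[m];A=np.c_[Q[:,:2],np.ones(len(Q))]
lo=np.abs(Q[:,2]-np.median(Q[:,2]))<4;k=np.linalg.lstsq(A[lo],Q[lo][:,2],rcond=None)[0]
print('top plane in tool (mm)',lo.sum(),k,'x range',np.percentile(Q[lo][:,0],[1,99]))
E
python3 held.py; python3 pile.py w10
python3 - <<'E'
from h import *
plan((.43,.10,.22,85),(.50,-.12,.22,95),(.457,-.3386,.16,118),op=.05)
E
```

```text
[0.4236 0.3164 0.2019] 0.05463582973755561 [-0.0328  0.3924 -0.7066]
top plane in tool (mm) 10830 [  0.0018  -0.0023 -19.4496] x range [-25.7415  27.7485]
[0.4234 0.3162 0.2012] [ 0.996  -0.0893 -0.0004]
case 3046 0.05313104270200518 [423.4 325.7  67.3  42.4  85.1]
  part 3046 [423.4 325.7  67.3  42.4  85.1]
  all [423.4 325.7  67.3  42.4  85.1]
box 2094 0.03508642659752052 [388.5 320.9  52.5  23.6  84.9]
  part 1081 [388.5 320.9  52.5  23.6  84.9]
  part 1013 [455.5 310.3  52.2  22.   85.9]
  all [421.8 315.7  52.4  87.4  79.9]
-0.0537 0.0065 -0.0047 -0.0002 0.0001 -0.0005 0.05; -0.0537 0.0064 -0.0047 -0.0002 0.0001 -0.0005 0.05; -0.0537 0.0064 -0.0047 -0.0002 0.0001 -0.0005 0.05; -0.0537 0.0064 -0.0047 -0.0002 0.0001 -0.0005 0.05; -0.0426 0.0178 0 0 0 -0.0349 0.05; -0.0432 0.0163 0 0 0 -0.0349 0.05; -0.0437 0.0148 0 0 0 -0.0349 0.05; -0.0442 0.0132 0 0 0 -0.0349 0.05; -0.0447 0.0117 0 0 0 -0.0349 0.05; -0.0428 -0.0124 0.012 0 0 -0.0803 0.05; -0.0417 -0.0158 0.012 0 0 -0.0803 0.05; -0.0403 -0.0191 0.012 0 0 -0.0803 0.05
-0.0386 -0.0222 0.012 0 0 -0.0803 0.05; -0.0367 -0.0253 0.012 0 0 -0.0803 0.05
```

Run:
```python
from h import *
plan((.44,.10,.22,85),(.48,-.12,.20,85),(.457,-.3386,.12,85),op=.05)
```

```text
-0.0535 0.009 -0.0047 -0.0002 0.0001 -0.0005 0.05; -0.0535 0.0089 -0.0047 -0.0002 0.0001 -0.0005 0.05; -0.0535 0.0089 -0.0047 -0.0002 0.0001 -0.0005 0.05; -0.0535 0.0089 -0.0047 -0.0002 0.0001 -0.0005 0.05; -0.0431 0.0118 0.004 0 0 0 0.05; -0.0431 0.0118 0.004 0 0 0 0.05; -0.0431 0.0118 0.004 0 0 0 0.05; -0.0431 0.0118 0.004 0 0 0 0.05; -0.0431 0.0118 0.004 0 0 0 0.05; -0.044 -0.0008 0.016 0 0 0 0.05; -0.044 -0.0008 0.016 0 0 0 0.05; -0.044 -0.0008 0.016 0 0 0 0.05
-0.044 -0.0008 0.016 0 0 0 0.05; -0.044 -0.0008 0.016 0 0 0 0.05
```

move_arm(
  plan="-0.03 0.005 -0.003 0 0 0 0.05; -0.05 0.009 -0.004 0 0 0 0.05; -0.0535 0.009 -0.0047 0 0 0 0.05; -0.0535 0.009 -0.0047 0 0 0 0.05; -0.045 0.009 0 0 0 0 0.05; -0.045 0.012 0.004 0 0 0 0.05; -0.045 0.012 0.004 0 0 0 0.05; -0.045 0.012 0.004 0 0 0 0.05; -0.045 0.012 0.004 0 0 0 0.05; -0.045 0.004 0.01 0 0 0 0.05; -0.044 0 0.01 0 0 0 0.05; -0.044 0 0.01 0 0 0 0.05",
)

```text
time_s: 18.77
position: [0.467, -0.2359, 0.1706]
tool_rot: [[0.089, 0.996, -0.002], [0.996, -0.089, 0.002], [0.001, -0.002, -1.0]]
ft_force: [0.6, 0.1, -0.6]
grip_width: 0.0548
gripper_force: 31.8
```

Run:
```python
from h import *
print(env.observe()['position'])
plan((.457,-.3386,.12,85),op=.05)
```

```text
[ 0.467  -0.2359  0.1706]
-0.0344 -0.0002 0.0168 -0.0006 -0.0005 -0.0008 0.05; -0.0344 -0.0003 0.0168 -0.0006 -0.0005 -0.0008 0.05; -0.0344 -0.0003 0.0169 -0.0006 -0.0005 -0.0008 0.05
```

move_arm(
  plan="-0.034 0 0.017 0 0 0 0.05; -0.034 0 0.017 0 0 0 0.05; -0.03 0 0.014 0 0 0 0.05; 0 0 0 0 0 0 0.05; 0 0 0 0 0 0 0.05",
)

```text
time_s: 19.4
position: [0.4588, -0.3315, 0.1238]
tool_rot: [[0.089, 0.996, -0.001], [0.996, -0.089, 0.001], [0.001, -0.001, -1.0]]
ft_force: [0.5, 0.7, -0.3]
grip_width: 0.0546
gripper_force: 31.8
```

```bash
python3 held.py
python3 - <<'E'
from fit import *
im,d,cal=snap('wrist','w11.png');I=im.astype(int);s=env.observe()
red=(I[...,0]>I[...,1]+50)&(I[...,0]>I[...,2]+50)
ys,xs=np.nonzero(red);P=np.array([atz(cal,p,.03)[:2] for p in zip(xs,ys)])*1000
k=(np.hypot(P[:,0]-457,P[:,1]+339)<50);P=P[k]
A=np.c_[2*P,np.ones(len(P))];q=np.linalg.lstsq(A,(P**2).sum(1),rcond=None)[0];print(len(P),'circle',q[:2],np.sqrt(q[2]+q[:2]@q[:2]))
E
```

```text
[ 0.459  -0.3314  0.1242] 0.054644103188678905 [-0.7081  0.2499  0.1146]
top plane in tool (mm) 10831 [  0.002    0.0002 -17.663 ] x range [-26.1506  27.2794]
1154 circle [ 457.2428 -342.1205] 42.28704875322132
```

View pics/w11.png

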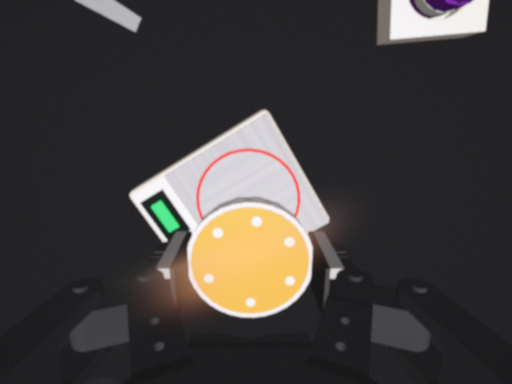

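The ring's far arc shows at (248,150–215), with the level dish at (250,258) in the fingers. I shift about 9 mm and descend.

move_arm(
  plan="-0.0087 -0.0011 0.02 0 0 0 0.05; 0 0 0.03 0 0 0 0.05; 0 0 0.025 0 0 0 0.05; 0 0 0.009 0 0 0 0.05; 0 0 0.003 0 0 0 0.05; 0 0 0 0 0 0 0.05; 0 0 0 0 0 0 0.05",
)

```text
time_s: 20.38
position: [0.4574, -0.3411, 0.0381]
tool_rot: [[0.089, 0.996, 0.001], [0.996, -0.089, -0.001], [-0.001, 0.001, -1.0]]
ft_force: [0.0, 0.6, -1.7]
grip_width: 0.0546
gripper_force: 31.9
```

move_arm(
  plan="0 0 0.004 0 0 0 0.05; 0 0 0.002 0 0 0 0.05; 0 0 0.001 0 0 0 0.05; 0 0 0.001 0 0 0 0.05; 0 0 0 0 0 0 0.05",
)

```text
time_s: 21.0
position: [0.4571, -0.3409, 0.0292]
tool_rot: [[0.089, 0.996, -0.0], [0.996, -0.089, 0.0], [0.0, -0.0, -1.0]]
ft_force: [-0.3, 0.9, -1.5]
grip_width: 0.0546
gripper_force: 31.9
```

move_arm(
  plan="0 0 0.0008 0 0 0 0.05; 0 0 0.0008 0 0 0 0.05; 0 0 0.0005 0 0 0 0.05; 0 0 0 0 0 0 0.05",
)

```text
time_s: 21.5
position: [0.4571, -0.341, 0.0282]
tool_rot: [[0.089, 0.996, 0.0], [0.996, -0.089, -0.001], [-0.001, 0.0, -1.0]]
ft_force: [-2.0, 2.3, 10.3]
grip_width: 0.0547
gripper_force: 32.6
```

Contact at the expected height, so I release.

move_arm(
  plan="0 0 0 0 0 0 0.06; 0 0 0 0 0 0 0.07; 0 0 0 0 0 0 0.078; 0 0 0 0 0 0 0.078; 0 0 -0.01 0 0 0 0.078; 0 0 -0.03 0 0 0 0.078; -0.01 0 -0.06 0 0 0 0.078; -0.02 0 -0.06 0 0 0 0.078; 0 0 -0.04 0 0 0 0.078; 0 0 0 0 0 0 0.078; 0 0 0 0 0 0 0.078",
)

```text
time_s: 22.88
position: [0.4541, -0.3701, 0.2258]
tool_rot: [[0.089, 0.996, -0.001], [0.996, -0.089, 0.001], [0.001, -0.001, -1.0]]
ft_force: [0.2, 0.1, -0.7]
grip_width: 0.0781
gripper_force: 0.0
```

Run:
```python
from fit import *
im,d,cal=snap('wrist','w12.png');I=im.astype(int);W=cloud(d,cal)
red=(I[...,0]>I[...,1]+50)&(I[...,0]>I[...,2]+50)&(I[...,1]<130)
ys,xs=np.nonzero(red);P=np.array([atz(cal,p,.03)[:2] for p in zip(xs,ys)])*1000
r=np.hypot(P[:,0]-457,P[:,1]+339);P=P[(r<46)&(r>33)]
A=np.c_[2*P,np.ones(len(P))];q=np.linalg.lstsq(A,(P**2).sum(1),rcond=None)[0];print(len(P),'ring',q[:2],np.sqrt(q[2]+q[:2]@q[:2]))
m=(W[...,2]>.039)&(W[...,2]<.055)&(abs(W[...,0]-.457)<.04)&(abs(W[...,1]+.339)<.04)
print('dish',np.median(W[m],0),rect(m,cal,.045))
print(env.observe()['position'])
plan((.48,-.12,.24,85),(.44,.12,.24,85),(.4224,.31,.14,85))
```

```text
0 ring [0. 0.] 0.0
dish [ 0.4576 -0.3404  0.0463] [ 457.5 -341.4   56.    55.4   84.9]
[ 0.4541 -0.37    0.2252]
0.0503 0.0007 -0.0029 -0.0003 -0.0004 -0.0004 0.0854; 0.0503 0.0007 -0.0029 -0.0003 -0.0004 -0.0004 0.0854; 0.0503 0.0007 -0.0029 -0.0003 -0.0004 -0.0004 0.0854; 0.0503 0.0008 -0.0029 -0.0003 -0.0004 -0.0004 0.0854; 0.0503 0.0008 -0.0029 -0.0003 -0.0004 -0.0004 0.0854; 0.0471 -0.0122 0 0 0 0 0.0854; 0.0471 -0.0122 0 0 0 0 0.0854; 0.0471 -0.0122 0 0 0 0 0.0854; 0.0471 -0.0122 0 0 0 0 0.0854; 0.0471 -0.0122 0 0 0 0 0.0854; 0.0469 -0.0085 0.025 0 0 0 0.0854; 0.0469 -0.0085 0.025 0 0 0 0.0854
0.0469 -0.0085 0.025 0 0 0 0.0854; 0.0469 -0.0085 0.025 0 0 0 0.0854
```

The dish lies level inside the ring at (457.5,−341), within about 2 mm of the ring centre. Back for the case.

move_arm(
  plan="0.0503 0 -0.003 0 0 0 0.0854; 0.0503 0 -0.003 0 0 0 0.0854; 0.0503 0 -0.003 0 0 0 0.0854; 0.0503 0 -0.003 0 0 0 0.0854; 0.0503 0.003 -0.003 0 0 0 0.0854; 0.047 -0.012 0 0 0 0 0.0854; 0.047 -0.012 0 0 0 0 0.0854; 0.047 -0.012 0 0 0 0 0.0854; 0.047 -0.012 0 0 0 0 0.0854; 0.047 -0.012 0 0 0 0 0.0854; 0.047 -0.0085 0.025 0 0 0 0.0854; 0.047 -0.0085 0.025 0 0 0 0.0854",
)

```text
time_s: 24.42
position: [0.4317, 0.2157, 0.1899]
tool_rot: [[0.089, 0.996, -0.001], [0.996, -0.089, -0.0], [-0.001, -0.001, -1.0]]
ft_force: [0.5, -0.3, 0.0]
grip_width: 0.0853
gripper_force: 0.0
```

move_arm(
  plan="0.045 -0.0085 0.02 0 0 0 0.0854; 0.03 -0.0085 0 0 0 0 0.0854; 0 0 0 0 0 0 0.0854; 0 0 0 0 0 0 0.0854",
)

```text
time_s: 24.92
position: [0.4221, 0.2899, 0.1709]
tool_rot: [[0.089, 0.996, -0.001], [0.996, -0.089, -0.001], [-0.001, -0.001, -1.0]]
ft_force: [-0.2, 0.2, 0.1]
grip_width: 0.0854
gripper_force: 0.0
```

```bash
python3 pile.py w13
python3 - <<'E'
from h import *
plan((.4224,.3169,.08,85),(.4224,.3169,.0425,85))
E
```

```text
[0.4223 0.2897 0.1711] [ 0.9959 -0.09   -0.0005]
case 5007 0.053106518087330766 [422.6 317.   83.3  42.2  85.1]
  part 5007 [422.6 317.   83.3  42.2  85.1]
  all [422.6 317.   83.3  42.2  85.1]
box 2720 0.03500754779498054 [389.8 321.   52.3  22.8  82.2]
  part 1392 [389.8 321.   52.3  22.8  82.2]
  part 1328 [453.7 309.8  51.9  22.7  80.1]
  all [421.8 315.5  51.9  87.4  79.9]
0.0136 -0.0011 0.0455 -0.0004 0.0003 -0.0014 0.0854; 0.0136 -0.0011 0.0455 -0.0004 0.0003 -0.0014 0.0854; 0 0 0.0375 0 0 0 0.0854
```

View pics/w13.png

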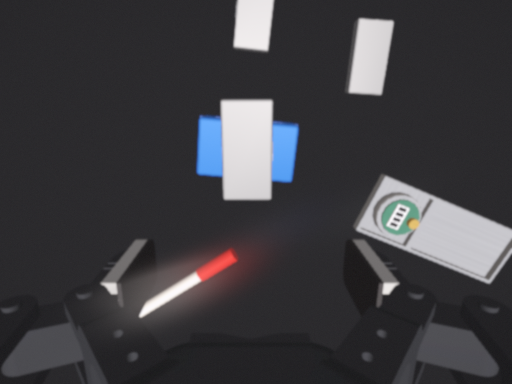

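The case is alone on the blue box at (247,150), 83×42 mm, which matches the largest. I go down, grip across its width and lift.

move_arm(
  plan="0.0136 -0.0011 0.0455 0 0 0 0.0854; 0.0136 -0.0011 0.0455 0 0 0 0.0854; 0 0 0.025 0 0 0 0.0854; 0 0 0.009 0 0 0 0.0854; 0 0 0 0 0 0 0.0854; 0 0 0 0 0 0 0.0854",
)

```text
time_s: 25.72
position: [0.4232, 0.3177, 0.0476]
tool_rot: [[0.09, 0.996, 0.002], [0.996, -0.09, 0.001], [0.001, 0.002, -1.0]]
ft_force: [0.1, 0.6, 0.4]
grip_width: 0.0854
gripper_force: 0.0
```

Run:
```python
from h import *
print(env.observe()['position']); plan((.4225,.317,.0425,85))
```

```text
[0.4232 0.3177 0.0476]
-0.0008 -0.0007 0.0051 0.0018 -0.001 -0.0026 0.0854
```

move_arm(
  plan="-0.0008 -0.0007 0.004 0 0 0 0.0854; 0 0 0 0 0 0 0.07; 0 0 0 0 0 0 0.055; 0 0 0 0 0 0 0.046; 0 0 0 0 0 0 0.036; 0 0 0 0 0 0 0.036; 0 0 0 0 0 0 0.036; 0 0 0 0 0 0 0.036; 0 0 0 0 0 0 0.036",
  grip_force=40,
)

```text
time_s: 26.85
position: [0.4219, 0.3171, 0.0428]
tool_rot: [[0.089, 0.996, 0.001], [0.996, -0.089, 0.0], [0.0, 0.0, -1.0]]
ft_force: [-0.9, -1.3, 5.4]
grip_width: 0.0408
gripper_force: 41.0
```

move_arm(
  plan="0 0 -0.004 0 0 0 0.036; 0 0 -0.008 0 0 0 0.036; 0 0 -0.02 0 0 0 0.036; 0 0 -0.04 0 0 0 0.036; 0 0 -0.05 0 0 0 0.036; 0 0 -0.04 0 0 0 0.036; -0.03 0.03 -0.02 0 0 0 0.036; -0.04 0.03 -0.01 0 0 0 0.036; -0.04 0.03 0 0 0 0 0.036; -0.04 0.02 0 0 0 0 0.036; 0 0 0 0 0 0 0.036; 0 0 0 0 0 0 0.036",
)

```text
time_s: 28.35
position: [0.5176, 0.1581, 0.2346]
tool_rot: [[0.089, 0.996, -0.0], [0.996, -0.089, 0.0], [0.0, -0.0, -1.0]]
ft_force: [0.4, 0.8, -0.8]
grip_width: 0.0406
gripper_force: 40.7
```

```bash
python3 held.py
python3 - <<'E'
from fit import *
im,d,cal=snap('wrist','w14.png');W=cloud(d,cal);I=im.astype(int)
print(recognise('wrist','count_bay')[:2],[(x['pixel'],atz(cal,x['pixel'],.003)) for x in pinpoint('wrist','count_bay')[:1]])
np.savez('w14.npz',im=im,d=d,W=W,**{k:np.array(v) for k,v in cal.items()})
E
```

```text
[0.5175 0.1585 0.2346] 0.040787917280916956 [-0.9386  0.2146  0.625 ]
top plane in tool (mm) 14728 [  0.0031   0.0014 -10.2586] x range [-40.2849  41.4368]
[{'extent': [330.4, 105.8, 153.2, 108.6], 'conf': 0.96}] [([350.4, 118.2], array([0.6387, 0.1956, 0.003 ]))]
```

View pics/w14.png

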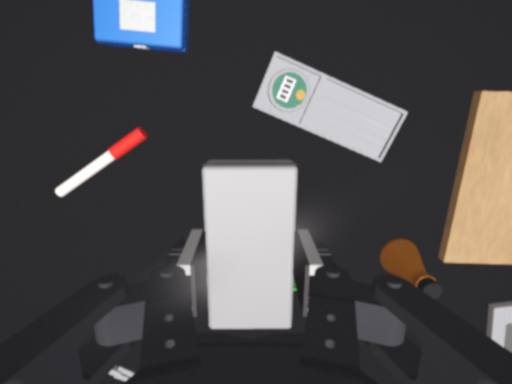

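The case is held level at (250,245). The tally tray is at (330,105), with its bay to the right of the divider (centre about (350,118)). The slide box with its white label stays at (140,20). All 14 views are used, so the rest is done by numbers.

Run:
```python
from fit import *
im,d,W,cal=load('w14'); I=im.astype(int)
g=(I.min(-1)>60);g[:45]=0;g[168:]=0;g[:,:245]=0;g[:,412:]=0
g=cv2.morphologyEx(g.astype(np.uint8),cv2.MORPH_CLOSE,np.ones((7,7)))
r=rect(g,cal,.010);print('tray',r)
a=np.radians(r[4]);u=np.array([np.cos(a),np.sin(a)])
print('bay from end',r[:2]+u*(r[2]/2-1-52))
for z,uv in ((.010,[(276,52),(407,111),(381,161),(253,105)]),): print([atz(cal,p,z)[:2] for p in uv])
# floor-level median height map inside tray for divider: profile along axis
P=W[g>0];P=P[(P[:,2]<.05)];q=(P[:,:2]*1000-r[:2]);s=q@u;t=q@np.array([-u[1],u[0]])
for b in range(-88,90,4):
    k=(abs(s-b)<2)&(abs(t)<20)
    if k.sum(): print(b,k.sum(),round(np.median(P[k,2])*1000,1),end=' | ')
```

```text
tray [613.7 208.4 168.7  66.5 -27.8]
bay from end [641.4316 193.7788]
[array([0.5568, 0.2734]), array([0.7003, 0.1985]), array([0.6725, 0.1433]), array([0.5274, 0.2205])]
-84 80 1.3 | -80 133 10.6 | -76 137 4.2 | -72 147 16.6 | -68 145 19.4 | -64 145 20.8 | -60 142 22.1 | -56 142 22.2 | -52 141 21.9 | -48 139 21.1 | -44 147 21.1 | -40 129 21.1 | -36 105 19.6 | -32 103 16.1 | -28 108 4.2 | -24 167 10.7 | -20 90 11.2 | -16 125 4.1 | -12 127 4.1 | -8 122 4.3 | -4 126 4.0 | 0 127 4.0 | 4 124 4.1 | 8 125 4.3 | 12 123 4.1 | 16 121 4.0 | 20 125 3.9 | 24 119 4.1 | 28 124 4.1 | 32 120 4.2 | 36 120 4.1 | 40 122 4.1 | 44 119 4.2 | 48 121 4.2 | 52 117 4.2 | 56 120 4.2 | 60 121 4.1 | 64 114 4.1 | 68 117 4.2 | 72 122 4.2 | 76 115 4.1 | 80 202 10.0 | 84 3 2.3 | 88 61 1.2 |
```

Run:
```python
from h import *
plan((.641,.194,.10,152.2),op=.036)
```

```text
0.0057 0.015 0.0168 0 0 -0.1467 0.036; 0.0035 0.0157 0.0168 0 0 -0.1467 0.036; 0.0012 0.016 0.0168 0 0 -0.1467 0.036; -0.0012 0.016 0.0168 0 0 -0.1467 0.036; -0.0035 0.0157 0.0168 0 0 -0.1467 0.036; -0.0058 0.015 0.0168 0 0 -0.1467 0.036; -0.0079 0.014 0.0168 0 0 -0.1467 0.036; -0.0099 0.0127 0.0168 0 0 -0.1467 0.036
```

move_arm(
  plan="0.0057 0.015 0.017 0 0 -0.1467 0.036; 0.0035 0.0157 0.017 0 0 -0.1467 0.036; 0.0012 0.016 0.017 0 0 -0.1467 0.036; -0.0012 0.016 0.017 0 0 -0.1467 0.036; -0.0035 0.0157 0.017 0 0 -0.1467 0.036; -0.0058 0.015 0.017 0 0 -0.1467 0.036; -0.008 0.014 0.017 0 0 -0.1467 0.036; -0.01 0.0127 0.017 0 0 -0.1467 0.036; 0 0 0 0 0 0 0.036; 0 0 0 0 0 0 0.036",
)

```text
time_s: 29.8
position: [0.6414, 0.1932, 0.0991]
tool_rot: [[-0.883, 0.469, 0.0], [0.469, 0.883, 0.0], [-0.0, 0.0, -1.0]]
ft_force: [0.5, 0.3, -1.0]
grip_width: 0.0408
gripper_force: 40.7
```

```bash
python3 held.py
python3 - <<'E'
from h import *
plan((.6405,.194,.05,152.2),(.6405,.194,.018,152.2),op=.036)
E
```

```text
[0.6415 0.193  0.0994] 0.04042969935780627 [-0.1731  0.3465 -0.6529]
top plane in tool (mm) 14742 [ 0.0015  0.0017 -9.8832] x range [-40.6831  41.0658]
0.0014 0.0003 0.0494 0.0006 0.0009 -0.003 0.036; 0 0 0.032 0 0 0 0.036
```

move_arm(
  plan="0.0014 0.0003 0.03 0 0 0 0.036; 0 0 0.03 0 0 0 0.036; 0 0 0.015 0 0 0 0.036; 0 0 0.004 0 0 0 0.036; 0 0 0.002 0 0 0 0.036; 0 0 0 0 0 0 0.036",
)

```text
time_s: 30.6
position: [0.6411, 0.1937, 0.0183]
tool_rot: [[-0.884, 0.468, 0.001], [0.468, 0.884, 0.0], [-0.001, 0.001, -1.0]]
ft_force: [-0.8, -0.2, 0.2]
grip_width: 0.041
gripper_force: 40.7
```

move_arm(
  plan="0 0 0.003 0 0 0 0.036; 0 0 0.0015 0 0 0 0.036; 0 0 0.001 0 0 0 0.036; 0 0 0.0005 0 0 0 0.036; 0 0 0 0 0 0 0.036",
)

```text
time_s: 31.22
position: [0.6407, 0.1937, 0.0118]
tool_rot: [[-0.884, 0.468, 0.0], [0.468, 0.884, -0.0], [-0.0, 0.0, -1.0]]
ft_force: [-2.0, -0.3, 3.8]
grip_width: 0.0408
gripper_force: 41.2
```

move_arm(
  plan="0 0 0.0004 0 0 0 0.036; 0 0 0 0 0 0 0.046; 0 0 0 0 0 0 0.056; 0 0 0 0 0 0 0.064; 0 0 0 0 0 0 0.064; 0 0 -0.01 0 0 0 0.064; 0 0 -0.03 0 0 0 0.07; 0 0 -0.05 0 0 0 0.07; -0.04 0 -0.05 0 0 0 0.07; -0.05 0 -0.05 0 0 0 0.0854; 0 0 0 0 0 0 0.0854; 0 0 0 0 0 0 0.0854",
)

```text
time_s: 32.72
position: [0.7137, 0.1548, 0.1935]
tool_rot: [[-0.884, 0.468, -0.002], [0.468, 0.884, 0.0], [0.001, -0.001, -1.0]]
ft_force: [0.9, 1.1, -0.0]
grip_width: 0.0855
gripper_force: 0.0
```

Run:
```python
from fit import *
im,d,cal=snap('wrist','w15.png');W=cloud(d,cal)
m=(W[...,2]>.0155)&(W[...,2]<.03)&(abs(W[...,0]-.641)<.06)&(abs(W[...,1]-.194)<.06)
q=(W[...,:2]*1000-[640.5,194.3])@[.8846,-.4664];m&=abs(q)<50
m=cv2.morphologyEx(m.astype(np.uint8),cv2.MORPH_OPEN,np.ones((3,3)))
print('case',np.median(W[m>0],0),rect(m,cal,.021));Q=W[m>0];A=np.c_[Q[:,:2],np.ones(len(Q))];print(np.linalg.lstsq(A,Q[:,2],rcond=None)[0])
I=im.astype(int);w=(W[...,2]>.008)&(W[...,2]<.0135)&(abs(W[...,0]-.62)<.12)&(abs(W[...,1]-.2)<.1)
print('walls',rect(cv2.morphologyEx(w.astype(np.uint8),cv2.MORPH_CLOSE,np.ones((5,5))),cal,.010))
print(env.observe()['position'])
plan((.50,.20,.22,100),(.421,.29,.20,-10+180-90+0),op=.0854)
```

```text
case [0.6398 0.1947 0.0221] [641.9 194.   83.2  42.1 -27.7]
[-0.0021 -0.004   0.0242]
walls [630.7 199.5 124.3  62.2 -27.8]
[0.7133 0.1551 0.1929]
0.0349 -0.01 -0.0044 -0.0004 -0.0003 0.1517 0.0854; 0.033 -0.0152 -0.0044 -0.0004 -0.0003 0.1517 0.0854; 0.0303 -0.02 -0.0044 -0.0004 -0.0003 0.1517 0.0854; 0.027 -0.0243 -0.0045 -0.0004 -0.0003 0.1517 0.0854; 0.023 -0.0281 -0.0045 -0.0004 -0.0003 0.1517 0.0854; 0.0185 -0.0313 -0.0045 -0.0004 -0.0003 0.1517 0.0854; 0.0341 -0.0207 0.0067 0 0 0.1164 0.0854; 0.0315 -0.0245 0.0067 0 0 0.1164 0.0854; 0.0284 -0.028 0.0067 0 0 0.1164 0.0854
```

The case lies flat in the bay at (641,194), yaw −27.7°. Now the slide box; I first check that the pen is clear of the fingers.

move_arm(
  plan="0.04 -0.02 -0.004 0 0 -0.08 0.0854; 0.045 -0.015 -0.004 0 0 -0.08 0.0854; 0.045 -0.012 0 0 0 -0.08 0.0854; 0.045 -0.011 0 0 0 -0.07 0.0854; 0.03 -0.03 0 0 0 0 0.0854; 0.02 -0.04 0 0 0 0 0.0854; 0 -0.02 0 0 0 0 0.0854; 0 0 0 0 0 0 0.0854; 0 0 0 0 0 0 0.0854",
)

```text
time_s: 33.9
position: [0.4641, 0.0841, 0.2017]
tool_rot: [[-0.985, 0.175, -0.001], [0.175, 0.985, 0.0], [0.001, 0.0, -1.0]]
ft_force: [0.2, 0.1, -0.3]
grip_width: 0.0855
gripper_force: 0.0
```

Run:
```python
from fit import *
im,d,cal=snap('wrist','w16.png');W=cloud(d,cal);I=im.astype(int);s=env.observe();print(s['position'],s['tool_rot'][0])
m=(W[...,2]>.028)&(W[...,2]<.040)&(abs(W[...,0]-.428)<.08)&(abs(W[...,1]-.314)<.08)
m=cv2.morphologyEx(m.astype(np.uint8),cv2.MORPH_OPEN,np.ones((3,3)))
print('box',m.sum(),np.median(W[m>0],0),rect(m,cal,.034))
o=(W[...,2]>.004)&(W[...,2]<.026)&(abs(W[...,0]-.42)<.09)&(abs(W[...,1]-.314)<.12)
o=cv2.morphologyEx(o.astype(np.uint8),cv2.MORPH_OPEN,np.ones((3,3)))
n,l,st,c=cv2.connectedComponentsWithStats(o)
for i in range(1,n):
    if st[i,4]>25: print(st[i],W[l==i].min(0),W[l==i].max(0))
plan((.422,.315,.10,170),(.422,.315,.012,170),op=.07)
```

```text
[0.4643 0.0842 0.2017] [-0.9846  0.1747 -0.0007]
box 5501 [0.4209 0.3113 0.035 ] [421.5 312.3  87.   55.9 -10.1]
[ 432   37   27   93 1135] [0.3749 0.2813 0.0041] [0.4614 0.2987 0.026 ]
[345  59  13  26 202] [0.3763 0.194  0.0111] [0.4001 0.2057 0.0178]
0.0164 0.044 0.0204 0 -0.0001 -0.0002 0.07; 0.0164 0.044 0.0204 0 -0.0001 -0.0002 0.07; 0.0164 0.044 0.0204 0 -0.0001 -0.0002 0.07; 0.0164 0.044 0.0203 0 -0.0001 -0.0002 0.07; 0.0164 0.044 0.0203 0 -0.0001 -0.0002 0.07; 0 0 0.044 0 0 0 0.07; 0 0 0.044 0 0 0 0.07
```

Run:
```python
from fit import *
im,d,W,cal=load('w3');print('pen ends',[atz(cal,p,.005)[:2] for p in ((158,152),(77,200))])
im=cv2.imread('pics/w16.png').astype(int);cal=viewer.calibration('wrist')
m=(im[...,1]>im[...,2]+40)&(im[...,1]>im[...,0]+20)&(im[...,1]>90);m=cv2.morphologyEx(m.astype(np.uint8),cv2.MORPH_OPEN,np.ones((3,3)))
ys,xs=np.nonzero(m);print(len(xs),xs.min(),xs.max(),ys.min(),ys.max(),rect(m,cal,.010))
```

```text
pen ends [array([0.3993, 0.202 ]), array([0.2813, 0.135 ])]
7501 145 409 156 266 [509.6  14.7 120.5  82.4   3.7]
```

move_arm(
  plan="0.0164 0.044 0.02 0 0 0 0.07; 0.0164 0.044 0.02 0 0 0 0.07; 0.0164 0.044 0.02 0 0 0 0.07; 0.0164 0.044 0.02 0 0 0 0.07; 0.0164 0.044 0.01 0 0 0 0.07; 0 0 0 0 0 0 0.07; 0 0 0 0 0 0 0.07",
)

```text
time_s: 34.83
position: [0.4222, 0.3146, 0.1118]
tool_rot: [[-0.985, 0.175, -0.0], [0.175, 0.985, -0.0], [0.0, -0.0, -1.0]]
ft_force: [0.0, 0.1, 0.2]
grip_width: 0.0704
gripper_force: 0.0
```

```bash
cat > box.py <<'E'
from fit import *
im,d,cal=snap('wrist','w17.png');W=cloud(d,cal);s=env.observe();print(s['position'],s['tool_rot'][0])
m=(W[...,2]>.028)&(W[...,2]<.040)&(abs(W[...,0]-.428)<.08)&(abs(W[...,1]-.314)<.08)
m=cv2.morphologyEx(m.astype(np.uint8),cv2.MORPH_OPEN,np.ones((3,3)))
print('box',m.sum(),np.median(W[m>0],0),rect(m,cal,.034))
plan((.422,.315,.05,170),(.422,.315,.013,170),op=.07)
E
python3 box.py
```

```text
[0.4225 0.3141 0.1121] [-0.9844  0.1757  0.    ]
box 8092 [0.4177 0.3157 0.0351] [421.3 315.1  87.2  51.9 -10.1]
0.0003 0.0004 0.031 -0.0001 0 -0.0011 0.07; 0.0003 0.0004 0.031 -0.0001 0 -0.0011 0.07; 0 0 0.037 0 0 0 0.07
```

move_arm(
  plan="0.0008 0.0009 0.03 0 0 0 0.07; 0 0 0.03 0 0 0 0.07; 0 0 0.025 0 0 0 0.07; 0 0 0.012 0 0 0 0.07; 0 0 0.003 0 0 0 0.07; 0 0 0 0 0 0 0.07; 0 0 0 0 0 0 0.058; 0 0 0 0 0 0 0.046; 0 0 0 0 0 0 0.046; 0 0 0 0 0 0 0.046; 0 0 0 0 0 0 0.046; 0 0 0 0 0 0 0.046",
  grip_force=45,
)

```text
time_s: 36.38
position: [0.4221, 0.3155, 0.013]
tool_rot: [[-0.984, 0.176, 0.001], [0.176, 0.984, 0.0], [-0.001, 0.001, -1.0]]
ft_force: [-0.9, -1.1, 4.7]
grip_width: 0.0512
gripper_force: 47.6
```

move_arm(
  plan="0 0 -0.004 0 0 0 0.046; 0 0 -0.01 0 0 0 0.046; 0 0 -0.03 0 0 0 0.046; 0 0 -0.04 0 0 0 0.046; 0 0 -0.05 0 0 0 0.046; 0 0 -0.02 0 0 0 0.046; 0 0 0 0 0 0 0.046; 0 0 0 0 0 0 0.046",
)

```text
time_s: 37.38
position: [0.4212, 0.3151, 0.1651]
tool_rot: [[-0.984, 0.176, -0.002], [0.176, 0.984, -0.001], [0.002, -0.001, -1.0]]
ft_force: [0.2, 0.4, -1.7]
grip_width: 0.0513
gripper_force: 47.4
```

```bash
python3 held.py
python3 - <<'E'
from h import *
plan((.46,.15,.18,180),(.509,.0147,.12,183.7),op=.046)
E
```

```text
[0.4212 0.3151 0.1648] 0.051016269514590616 [ 0.8495 -0.6584 -1.4124]
top plane in tool (mm) 19344 [  0.0055  -0.0003 -22.4889] x range [-34.506   43.7331]
-0.0168 -0.0389 -0.0038 -0.0003 -0.0005 -0.0442 0.046; -0.0151 -0.0396 -0.0038 -0.0003 -0.0005 -0.0442 0.046; -0.0133 -0.0403 -0.0038 -0.0003 -0.0005 -0.0442 0.046; -0.0115 -0.0408 -0.0038 -0.0003 -0.0005 -0.0442 0.046; -0.0163 -0.0451 0.02 0 0 -0.0215 0.046; -0.0154 -0.0454 0.02 0 0 -0.0215 0.046; -0.0144 -0.0458 0.02 0 0 -0.0215 0.046
```

move_arm(
  plan="-0.017 -0.039 -0.004 0 0 -0.0442 0.046; -0.015 -0.0396 -0.004 0 0 -0.0442 0.046; -0.0133 -0.04 -0.004 0 0 -0.0442 0.046; -0.0115 -0.041 -0.004 0 0 -0.0442 0.046; -0.0163 -0.045 0.02 0 0 -0.0215 0.046; -0.0154 -0.0454 0.02 0 0 -0.0215 0.046; -0.0144 -0.046 0.02 0 0 -0.0215 0.046; 0 0 0 0 0 0 0.046; 0 0 0 0 0 0 0.046",
)

```text
time_s: 38.55
position: [0.5093, 0.0152, 0.1214]
tool_rot: [[-0.998, -0.064, -0.002], [-0.064, 0.998, 0.001], [0.002, 0.001, -1.0]]
ft_force: [1.2, 0.5, -1.0]
grip_width: 0.051
gripper_force: 47.6
```

```bash
python3 held.py
python3 - <<'E'
from fit import *
im,d,cal=snap('wrist','w18.png');im=im[...,::-1].astype(int);W=cloud(d,cal)
m=(im[...,1]>im[...,2]+40)&(im[...,1]>im[...,0]+20)&(im[...,1]>90);m=cv2.morphologyEx(m.astype(np.uint8),cv2.MORPH_OPEN,np.ones((3,3)))
P=W[(m>0)&(W[...,2]<.03)]*1000
if len(P):
    a=np.radians(3.7);u=(P[:,:2]-[509,14])@[np.cos(a),np.sin(a)];v=(P[:,:2]-[509,14])@[-np.sin(a),np.cos(a)]
    print(len(P),'u',np.percentile(u,[.5,99.5]),'v',np.percentile(v,[.5,99.5]))
plan((.509,.0135,.05,183.7),(.509,.0135,.024,183.7),op=.046)
E
```

```text
[0.5093 0.0156 0.1218] 0.05131306566615151 [ 0.2124  0.7507 -1.5673]
top plane in tool (mm) 19318 [  0.0038   0.0003 -21.8141] x range [-34.5743  43.654 ]
4550 u [-58.533   83.5577] v [-40.3288 224.1205]
0.0003 -0.0011 0.036 0.0001 -0.0001 0.0006 0.046; 0.0003 -0.0011 0.036 0.0001 -0.0001 0.0006 0.046; 0 0 0.026 0 0 0 0.046
```

move_arm(
  plan="0.001 -0.0025 0.035 0 0 0 0.046; 0 0 0.035 0 0 0 0.046; 0 0 0.02 0 0 0 0.046; 0 0 0.008 0 0 0 0.046; 0 0 0.002 0 0 0 0.046; 0 0 0 0 0 0 0.046",
)

```text
time_s: 39.4
position: [0.5093, 0.0125, 0.0227]
tool_rot: [[-0.998, -0.065, 0.001], [-0.065, 0.998, -0.0], [-0.001, -0.0, -1.0]]
ft_force: [0.6, -0.4, -1.4]
grip_width: 0.0512
gripper_force: 47.6
```

move_arm(
  plan="0 0 0.003 0 0 0 0.046; 0 0 0.0015 0 0 0 0.046; 0 0 0.001 0 0 0 0.046; 0 0 0.0005 0 0 0 0.046; 0 0 0 0 0 0 0.046",
)

```text
time_s: 40.02
position: [0.509, 0.0123, 0.016]
tool_rot: [[-0.998, -0.065, 0.0], [-0.065, 0.998, -0.0], [-0.0, -0.0, -1.0]]
ft_force: [-0.1, 0.1, -1.3]
grip_width: 0.0511
gripper_force: 47.6
```

move_arm(
  plan="0 0 0.0008 0 0 0 0.046; 0 0 0.0006 0 0 0 0.046; 0 0 0 0 0 0 0.046",
)

```text
time_s: 40.4
position: [0.509, 0.0123, 0.0159]
tool_rot: [[-0.998, -0.065, 0.001], [-0.065, 0.998, -0.0], [-0.001, -0.0, -1.0]]
ft_force: [-5.7, -0.3, 16.0]
grip_width: 0.0514
gripper_force: 49.6
```

Contact at the floor height, so I release and retreat.

move_arm(
  plan="0 0 0 0 0 0 0.056; 0 0 0 0 0 0 0.066; 0 0 0 0 0 0 0.072; 0 0 0 0 0 0 0.072; 0 0 -0.01 0 0 0 0.072; 0 0 -0.03 0 0 0 0.072; 0 0 -0.05 0 0 0 0.072; -0.02 0 -0.06 0 0 0 0.072; -0.02 0 -0.05 0 0 0 0.072; 0 0 0 0 0 0 0.072; 0 0 0 0 0 0 0.072; 0 0 0 0 0 0 0.072",
)

```text
time_s: 41.9
position: [0.5478, 0.015, 0.2128]
tool_rot: [[-0.998, -0.064, -0.003], [-0.064, 0.998, 0.001], [0.003, 0.001, -1.0]]
ft_force: [-1.2, -0.3, -0.1]
grip_width: 0.0721
gripper_force: 0.0
```

Run:
```python
from fit import *
im,d,cal=snap('wrist','w19.png');W=cloud(d,cal);print(env.observe()['position'])
m=(W[...,2]>.030)&(W[...,2]<.045)&(abs(W[...,0]-.508)<.08)&(abs(W[...,1]-.013)<.07)
m=cv2.morphologyEx(m.astype(np.uint8),cv2.MORPH_OPEN,np.ones((3,3)));Q=W[m>0]
print('box',np.median(Q,0),rect(m,cal,.037),np.linalg.lstsq(np.c_[Q[:,:2],np.ones(len(Q))],Q[:,2],rcond=None)[0][:2])
im,d,cal=snap('top','top1.png');W=cloud(d,cal)
z=np.load('top0.npz')['W']
for n,(x,y,h) in dict(stain=(.601,-.197,.05),red=(.602,-.139,.05),dish=(.457,-.341,.04),case=(.641,.194,.016),flask=(.70,.018,.06)).items():
    k=lambda V:np.round(np.mean(V[(abs(V[...,0]-x)<.04)&(abs(V[...,1]-y)<.025)&(V[...,2]>h)&(V[...,2]<.13)],0)*1000,1)
    print(n,k(W),'before',k(z))
```

```text
[0.5479 0.015  0.2129]
box [0.5064 0.0125 0.0381] [508.7  12.8  86.6  52.4   3.7] [ 0.0005 -0.0002]
stain [ 600.3 -198.1   60.2] before [nan nan nan]
red [ 601.6 -136.6   60.6] before [ 601.9 -137.    60.2]
dish [ 456.7 -340.1   46. ] before [nan nan nan]
case [641.7 193.9  21.7] before [nan nan nan]
flask [703.4  13.1  82. ] before [698.2  13.6  79.4]
  return _methods._mean(a, axis=axis, dtype=dtype,
  ret = um.true_divide(
```

All four things are in place and flat, and the red bottle and flask have not moved, so I hand in.

```bash
python3 -c "
from rig import env
print(env.close_job())"
```

```text
the job is handed in; nothing more can be done
None
```

The job is handed in, though no verdict came back: by my last camera measurements the bottle, dish, case and slide box are each in place, flat and released, and the red bottle and flask are still standing where they were.

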